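# Load the jigs from the pile of blanks

## Task

The four wooden blanks for the next job have come from the saw in one pile, to be drilled. Take the pile apart and load each blank into its own jig: the thin pine plate into the long plywood jig, the thick dark block into the grey jig with metal rails, the small pale block into the short green jig and the round blank, standing upright, into the round wooden cup behind the vice. Each must sit flat on the floor of its jig and be let go; do not let any blank fall off the bench or tumble over on the way.

Things in the scene. Friction and masses are not known exactly. Their poses are not given: they have to be found in the camera images.
- blank_plate: pale pine plate, 52 x 138 x 13 mm (x, y, z), the bottom of the pile, lying flat on the bench. Origin: centre of its underside; z up, y along its length. Grasp across the 52 mm width.
- blank_block: dark brown wooden block, 50 x 110 x 30 mm (x, y, z), lying on the pine plate, lengthwise with it. Origin: centre of its underside; y along its length. Grasp across the 50 mm width.
- blank_small: small pale wooden block, 45 x 75 x 18 mm (x, y, z), lying across one end of the dark block, so that its length is crosswise to the pile. Origin: centre of its underside; y along its own length. Grasp across the 45 mm width; the round blank stands about 20 mm from one of those sides while it is still in the pile.
- blank_round: brown upright round wooden blank, 40 mm diameter, 56 mm high, standing on the other end of the dark block, beside the small pale block. Origin: centre of its underside; z is its axis. Grasp across the diameter, best crosswise to the pile's length, where both sides are free.
- jig_long: long jig for the pine plate, fixed: plywood base 86 x 172 mm, dark wooden rails; inside 64 x 150 mm (x, y), 6 mm spare on each side of the plate. Inner floor 10 mm above the bench; end stops and corner rails rise 8 mm above it, 9 mm thick; mid each long side a 70 mm gap between rails leaves room for fingers. Origin: centre of the base's underside, at bench height; y along its length, z up.
- jig_grey: jig for the dark block, fixed: grey base 84 x 144 mm, aluminium rails; inside 62 x 122 mm (x, y), 6 mm spare on each side of the block. Inner floor 10 mm above the bench; end stops and corner rails rise 11 mm above it, 9 mm thick; mid each long side a 62 mm gap between rails leaves room for fingers. Origin: centre of the base's underside, at bench height; y along its length, z up.
- jig_short: short jig for the small pale block, fixed: green base 79 x 109 mm, pale wooden rails; inside 57 x 87 mm (x, y), 6 mm spare on each side of the block. Inner floor 10 mm above the bench; end stops and corner rails rise 8 mm above it, 9 mm thick; mid each long side a 52 mm gap between rails leaves room for fingers. Origin: centre of the base's underside, at bench height; y along its length, z up.
- jig_round: round turned cup of dark wood for the round blank, 72 mm outer diameter, 22 mm high, fixed to the bench behind the vice; its round hole is 51 mm wide and 12 mm deep (the hole's floor lies 10 mm above the bench). Behind it stands the tool tray, 130 mm high, its front 0.72 m from the robot's axis along x. Origin: centre of its underside; z up.
Not all that is in view belongs to the job. Of the things like the blank_round, leave any that is yellow; of the rest the larger one is meant.

How it is judged:
At the end, for the whole second after the job is handed in: Each blank is seated in its own jig: centre within 12 mm of the jig's centre, underside within 3.5 mm of the jig's floor, level within 0.06 rad, the three long blanks lengthwise in their jigs (within 0.25 rad, either way round); all released and at rest (horizontal distance between blank_plate and jig_long below 0.012 m and z of blank_plate in the frame of jig_long below 0.0135 m and angle between each of blank_plate, blank_block, blank_small, blank_round's own z axis and vertical below 0.06 rad and linear speed of each of blank_plate, blank_block, blank_small, blank_round below 0.02 m/s and angular speed of each of blank_plate, blank_block, blank_small, blank_round below 0.2 rad/s and angle between the y axis of blank_plate and the y axis of jig_long, either way round below 0.25 rad and horizontal distance between blank_block and jig_grey below 0.012 m and z of blank_block in the frame of jig_grey below 0.0135 m and angle between the y axis of blank_block and the y axis of jig_grey, either way round below 0.25 rad and horizontal distance between blank_small and jig_short below 0.012 m and z of blank_small in the frame of jig_short below 0.0135 m and angle between the y axis of blank_small and the y axis of jig_short, either way round below 0.25 rad and horizontal distance between blank_round and jig_round below 0.012 m and z of blank_round in the frame of jig_round below 0.0135 m); the robot touches nothing.
It fails at once if a blank tumbled over (tilted by more than 0.7 rad) or fell off the bench (angle between any of blank_plate, blank_block, blank_small, blank_round's own z axis and vertical above 0.7 rad or height (world z) of any of blank_plate, blank_block, blank_small, blank_round below -0.05 m).
It also fails if it takes over 112 s, if anything falls off the work surface, if the arm or the gripper's body presses on something with over 40 N, if the wrist force passes 120 N, or if a joint passes its speed limit or range.

## Robot

A 7-joint arm with a two-finger parallel gripper is mounted at the origin on a cart in front of the work surface, level with it; the furniture and walls round the work are solid. World frame = base frame: x ahead of the robot, y to its left, z up, the work surface at z = 0. Lengths are in m, angles in rad, forces in N, time in s.
With the tool pointing down it reaches from about 0.4 to 0.875 m from the base axis. Payload 6.5 kg.
Tool frame: the origin (TCP) lies where the fingers leave the gripper's body, on its centre line; the fingertips stand 73 mm ahead of it and the grasp point (between the pads) lies arm.grasp_offset ahead of it (arm.grasp_offset is the distance from the TCP to the grasp point, in m); z points along the fingers, y is the direction in which the jaws open and shut (so a half turn about z gives the same grasp; the last joint's range is limited). The gripper opens to 85 mm and grips with 20 to 120 N. Pads are 22 mm wide; open, the fingers measure 114 mm over their backs; the gripper's body (76 mm by 85 mm) begins 54 mm behind the grasp point. The pads swing forward as they close: fully open they stand 13 mm farther back than shut.
Start: joints at [-1.212, 0.536, -0.004, 1.538, 0.003, 1.067, -0.071], TCP at [0.268, 0.592, 0.304] pointing down, gripper open.
Joint ranges: [-2.7, 2.7], [-0.37, 2.16], [-1.27, 1.26], [0.24, 2.4], [-1.31, 4.45], [0.19, 1.91], [-2.76, 2.76]. Speed limits (rad/s): [2.39, 2.39, 3.14, 3.14, 3.14, 3.14, 3.14].

## Interface

Orientations are given as a unit quaternion [x, y, z, w].
In Python, from workcell import sense, grab_frame, arm gives the robot as it stands. The module is installed in compiled form; this text tells all that it offers.
- The arm moves only by the shell command python3 -m creep 'ROWS' [OPENING] [FORCE]. ROWS is JSON, a list of rows, each a list of 2 entries, a list of its own where there are three numbers: the shift along the tool's x, y, z in mm, then the turn, a rotation vector about the tool's x, y, z in degrees. A call has exactly 5 rows; each row shifts and turns the pose as measured when the row begins, along the tool's axes as they then stand; what a row does not reach is not made up. A row lasts 1/12 s, in which the tool goes at most 41.7 mm and 7.16 degrees, less where a joint would pass 70% of its speed; a pose out of reach is approached as far as the arm can. A call is refused whole if a number of a shift passes 41.7 or a number of a turn 7.16, either way. A call with a gripper value outside its range is refused whole. OPENING is the finger opening in mm, from 0 to 85.4, set as the call begins (- or left out, the last holds). The fingers move at their own pace and stop on an object; FORCE is the grip in N (left out, the last holds). Time passes only in rows, so rows that do not move let the fingers close, or fill a call up. It gives the time, the measured TCP pose, the force and the opening at its end, in the units of the state.
- sense(): the state, without advancing time (a new reading comes with each control period).
- grab_frame(name): name is "scene" or "side" or "wrist"; returns a dict with "pixels" (420x560x3 uint8, red, green, blue), "range_z" (420x560 float32, m along the optical axis (not along the pixel's ray), 0 where there is no reading), "fx", "fy", "cx", "cy" (pixels), "R" (3x3) and "t" (3): a world point X has camera coordinates R X + t. Camera axes: x right, y down, z forward; pixel columns grow to the right and rows downward; lengths in m; the calibration is good to about 2 mm. A picture is of the moment at which its call begins.
- arm.close_job(): hands the job in, once; it reports no verdict.
The state is a dict: "clock": time; "joints": joint angles; "dq": joint speeds; "tau": joint torques, N m; "tcp_pos": TCP position; "tcp_rot": TCP orientation; "wrist_force": force on the tool from outside, world axes, zero at the start; "ft_torque": the same for the moment, N m; "opening": finger opening in m.
Only numpy, scipy, OpenCV 4.12 (cv2) and the standard library are available. Lean on these libraries where they do the work, as an engineer would, in place of code of your own. Each camera call takes 0.05 s, during which the arm holds its last target. There are 200 camera calls.

## Working session

There is one attempt and no reset: what is moved stays moved. The work goes in short steps, Python scripts to look and compute and a shell command to move; the robot and the scene stay as the last step left them, time stands still between calls to the robot, and variables do not carry over. Pictures are saved under pics/ and viewed, about 12 in all and at most 16, crops included, and the job is handed in when it is done.

```bash
mkdir -p pics; python3 - <<'E'
from workcell import sense, grab_frame, arm
import cv2,numpy as np,pickle
print(sense(), arm.grasp_offset)
for n in("scene","side"):
    f=grab_frame(n); pickle.dump(f,open(f"{n}.pkl","wb")); cv2.imwrite(f"pics/{n}0.png",f["pixels"][...,::-1])
    print(n,f["fx"],f["fy"],f["cx"],f["cy"],f["R"],f["t"])
E
```

```text
{'clock': 0.0, 'joints': array([-1.21220859,  0.53718201, -0.00444875,  1.53886822,  0.0026054 ,
        1.06726664, -0.0711962 ]), 'dq': array([-6.17053763e-04,  8.31396844e-04, -7.08077555e-04, -1.28367066e-03,
        7.51402865e-05, -7.89787252e-04,  8.04186119e-04]), 'tau': array([ 9.80315690e-05, -5.83417189e+01,  1.04847327e+00, -2.59111655e+01,
        1.23235787e-02,  9.52259812e-03, -1.22555235e-05]), 'tcp_pos': array([0.26768145, 0.59177744, 0.30300452]), 'tcp_rot': array([ 2.10757952e-01,  9.77537901e-01, -8.50905333e-04, -1.19209515e-04]), 'wrist_force': array([ 0.29979013, -0.40698177,  0.6153752 ]), 'ft_torque': array([-0.05118719, -0.03379573,  0.0337356 ]), 'opening': 0.08539279578246764} 0.0539
scene 401.90848504341204 401.90848504341204 277.32237812384983 208.88428746402042 [[ 0.86707555 -0.49806027  0.01076854]
 [-0.29876902 -0.53718259 -0.78877876]
 [ 0.39864403  0.68071347 -0.61458287]] [-0.40152175  0.28919971  0.68058646]
side 436.814291055459 436.814291055459 284.9929317405996 218.05699574747996 [[ 0.79042846 -0.61250124  0.00806754]
 [-0.38075534 -0.50159373 -0.77680699]
 [ 0.47984187  0.61093859 -0.62968708]] [-0.35268451  0.32613419  0.71920177]
```

View pics/scene0.png

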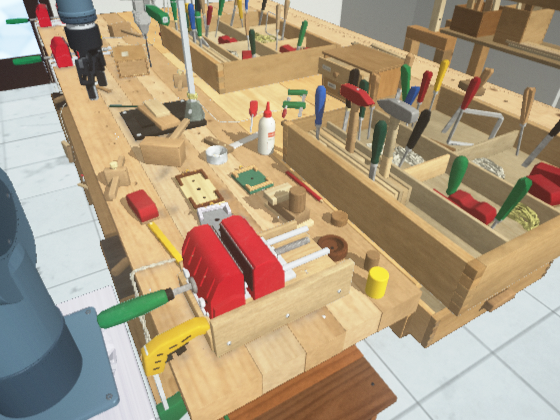

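View pics/side0.png

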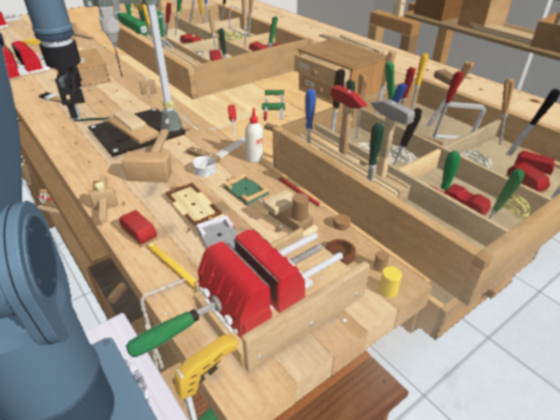

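The pile is at about (285,205) in scene. The jigs are long (202,190), grey (213,215), green (253,180) and cup (331,245). Candidates for the round blank are (297,198) on the pile, a brown disc (340,218), a small brown one (372,260) and yellow (376,282). By the description it should be the larger brown one, on the pile; I'll check that in a close crop.

```bash
python3 - <<'E'
import cv2,numpy as np,pickle
a=[]
for n,(u0,v0) in(("scene",(165,150)),("side",(150,155))):
    f=pickle.load(open(n+".pkl","rb")); c=f["pixels"][v0:v0+150,u0:u0+235,::-1]
    a.append(cv2.resize(c,None,fx=3.4,fy=3.4,interpolation=cv2.INTER_CUBIC))
cv2.imwrite("pics/c1.png",a[0]);cv2.imwrite("pics/c2.png",a[1])
# height samples
for n,pts in(("scene",[(297,192),(297,200),(275,196),(285,210),(340,217),(372,256),(331,238),(202,190),(210,214),(253,180),(376,272)]),):
    f=pickle.load(open(n+".pkl","rb"))
    for u,v in pts:
        z=f["range_z"][v,u]; X=f["R"].T@(np.array([(u-f["cx"])/f["fx"]*z,(v-f["cy"])/f["fy"]*z,z])-f["t"]); print(u,v,X.round(3))
E
```

```text
297 192 [0.592 0.134 0.102]
297 200 [0.588 0.126 0.084]
275 196 [ 0.163 -0.508  0.651]
285 210 [0.574 0.155 0.04 ]
340 217 [0.689 0.082 0.024]
372 256 [ 0.653 -0.076  0.043]
331 238 [0.63  0.037 0.016]
202 190 [0.438 0.37  0.014]
210 214 [0.419 0.267 0.01 ]
253 180 [0.583 0.348 0.013]
376 272 [ 0.618 -0.126  0.058]
```

View pics/c1.png

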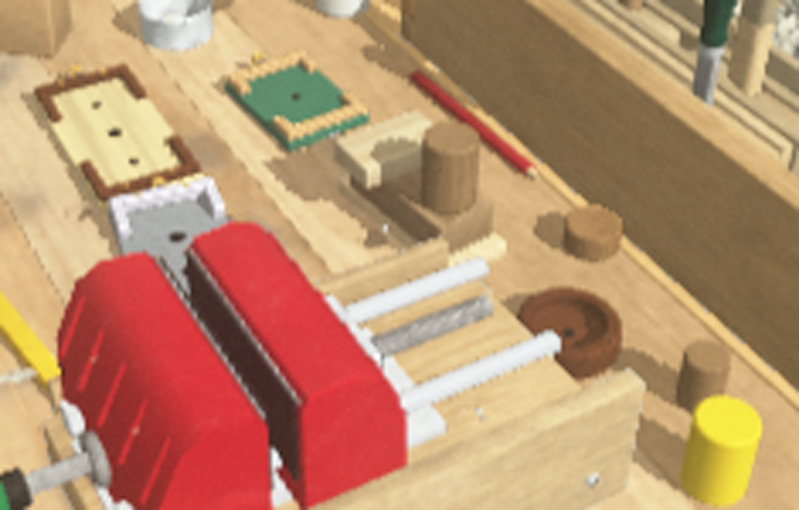

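View pics/c2.png

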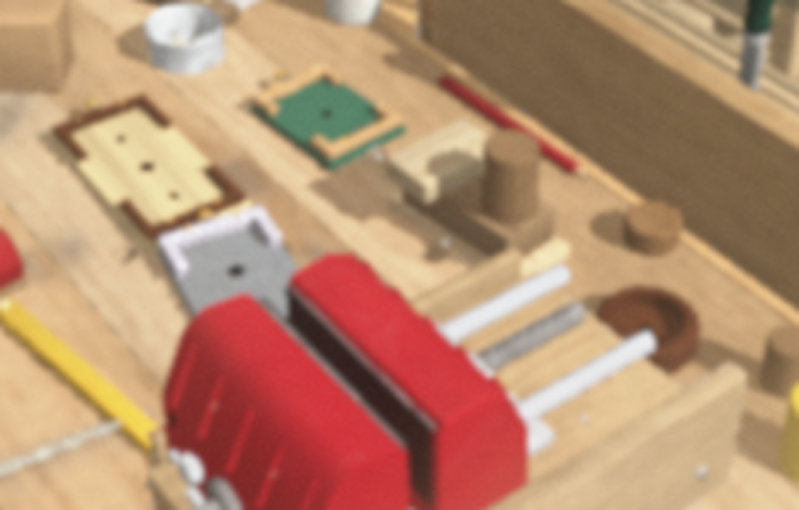

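The crops confirm it: (297,198) is the tall brown cylinder standing on the dark block. The disc (340,218), the small peg (372,260) and the yellow one are distractors. Next I'll map obstacle heights and see what the wrist camera sees.

```bash
cat > h.py <<'E'
import numpy as np,cv2,sys
from scipy.spatial.transform import Rotation as Ro
from workcell import sense,grab_frame,arm
G=0.0539
def cloud(f):
    z=f["range_z"]; v,u=np.mgrid[:z.shape[0],:z.shape[1]]
    P=np.stack([(u-f["cx"])/f["fx"]*z,(v-f["cy"])/f["fy"]*z,z],-1)
    W=(P-f["t"])@f["R"]; W[z==0]=np.nan
    return W
def ray(f,u,v,h):
    d=f["R"].T@np.array([(u-f["cx"])/f["fx"],(v-f["cy"])/f["fy"],1]); c=-f["R"].T@f["t"]
    return c+d*(h-c[2])/d[2]
def yaw(): # direction of tool y axis in the world, deg
    m=Ro.from_quat(sense()["tcp_rot"]).as_matrix(); return np.degrees(np.arctan2(m[1,1],m[0,1]))
def go(x,y,z,jaw=None):
    """tool-frame shift (mm) to TCP x,y,z and turn about tool z (deg) to jaw direction (mod 180)"""
    s=sense(); r=Ro.from_quat(s["tcp_rot"]); m=r.as_matrix()
    d=m.T@(np.array([x,y,z])-s["tcp_pos"])*1000
    t=None
    if jaw is not None: t=-((jaw-yaw()+90)%180-90)
    tilt=np.degrees(r.inv().apply(np.cross(m[:,2],[0,0,-1])))
    print("tcp",s["tcp_pos"].round(4),"jaw",round(yaw(),2),"shift",d.round(1),"turn z",t and round(t,2),"level",tilt.round(2),"clk",round(s["clock"],2),"j7",s["joints"][6].round(2),"open",round(s["opening"]*1000,1),"F",s["wrist_force"].round(1))
E
python3 - <<'E'
from h import *
import pickle
f=pickle.load(open("scene.pkl","rb")); W=cloud(f)
H=np.zeros((12,15))
w=W.reshape(-1,3); w=w[~np.isnan(w).any(1)]
# max height per 5cm cell x .3-.8, y -.15..0.7
for x in np.arange(.3,.85,.05):
    print("%.2f"%x,[int(1000*max(0,np.nanmax(np.r_[0,w[(abs(w[:,0]-x)<.025)&(abs(w[:,1]-y)<.025)][:,2]]))) for y in np.arange(-.2,.76,.05)])
g=grab_frame("wrist"); m=Ro.from_quat(sense()["tcp_rot"]).as_matrix()
c=-g["R"].T@g["t"]; print("cam in tool",m.T@(c-sense()["tcp_pos"]),"axes in tool\n",(g["R"]@m).round(3),g["fx"])
E
```

```text
0.30 [3, 4, 126, 154, 154, 154, 126, 16, 17, 17, 39, 47, 46, 4, 56, 465, 459, 339, 5, 5]
0.35 [3, 4, 150, 153, 154, 154, 150, 0, 3, 7, 4, 5, 4, 4, 5, 60, 74, 72, 5, 24]
0.40 [3, 5, 97, 152, 153, 152, 149, 0, 14, 24, 24, 21, 21, 22, 5, 76, 75, 73, 0, 23]
0.45 [5, 4, 99, 132, 131, 134, 63, 0, 0, 25, 24, 22, 21, 23, 23, 75, 409, 411, 409, 415]
0.50 [4, 6, 98, 82, 92, 83, 64, 5, 4, 5, 5, 5, 11, 18, 33, 31, 409, 410, 410, 414]
0.55 [4, 4, 98, 82, 90, 83, 65, 47, 66, 64, 21, 20, 22, 5, 34, 35, 22, 22, 5, 59]
0.60 [4, 61, 60, 4, 27, 26, 101, 104, 65, 64, 21, 20, 23, 20, 35, 30, 21, 20, 6, 77]
0.65 [5, 60, 60, 46, 26, 25, 26, 18, 62, 0, 19, 5, 6, 6, 31, 13, 12, 5, 6, 40]
0.70 [134, 133, 134, 134, 133, 134, 134, 134, 134, 134, 134, 135, 134, 121, 170, 10, 18, 19, 5, 10]
0.75 [134, 135, 135, 135, 134, 134, 239, 134, 134, 134, 135, 134, 134, 5, 113, 5, 7, 19, 21, 26]
0.80 [0, 0, 0, 0, 100, 291, 292, 287, 270, 271, 270, 254, 135, 0, 2, 6, 6, 3, 5, 29]
cam in tool [ 0.08237604 -0.00015015 -0.06908661] axes in tool
 [[ 0.     1.     0.   ]
 [-0.949  0.    -0.315]
 [-0.315 -0.     0.949]] 371.90678988385827
```

```bash
R='[[[-26,-16,-8],[0,0,0]],[[-26,-16,-8],[0,0,0]],[[-26,-16,-8],[0,0,0]],[[-26,-16,-8],[0,0,0]],[[-26,-16,-8],[0,0,0]]]'; python3 -m creep '[[[-26,-16,-8],[0,0,0]],[[-26,-16,-8],[0,0,0]],[[-26,-16,-8],[0,0,0]],[[-26,-16,-8],[0,0,0]],[[-26,-16,-8],[0,0,0]]]' 85
python3 -m creep '[[[-26,-16,-8],[0,0,0]],[[-26,-16,-8],[0,0,0]],[[-26,-16,-8],[0,0,0]],[[-26,-16,-8],[0,0,0]],[[-26,-16,-8],[0,0,0]]]'
python3 -m creep '[[[-26,-16,-8],[0,0,0]],[[-26,-16,-8],[0,0,0]],[[-26,-16,-8],[0,0,0]],[[-26,-16,-8],[0,0,0]],[[0,0,0],[0,0,0]]]'
python3 - <<'E'
from h import *
import pickle
f=grab_frame("wrist"); pickle.dump(f,open("w1.pkl","wb")); cv2.imwrite("pics/w1.png",cv2.resize(f["pixels"][...,::-1],(784,588),interpolation=cv2.INTER_CUBIC))
go(.52,.22,.42)
E
```

```text
clock: 0.57
tcp_pos: [0.348, 0.4666, 0.3396]
tcp_rot: [0.203, 0.979, -0.003, -0.004]
wrist_force: [1.5, -0.5, 0.2]
opening: 0.0852
clock: 0.98
tcp_pos: [0.4384, 0.3341, 0.3803]
tcp_rot: [0.203, 0.979, -0.004, -0.004]
wrist_force: [0.9, -0.0, -0.4]
opening: 0.0851
clock: 1.4
tcp_pos: [0.5148, 0.2213, 0.4149]
tcp_rot: [0.208, 0.978, -0.005, -0.003]
wrist_force: [-0.0, -0.6, 0.7]
opening: 0.085
tcp [0.5131 0.224  0.4141] jaw 66.18 shift [-7.9 -0.9 -6. ] turn z None level [-0.59 -0.32 -0.  ] clk 1.45 j7 0.7 open 85.0 F [-0.2  0.8  0.3]
```

View pics/w1.png

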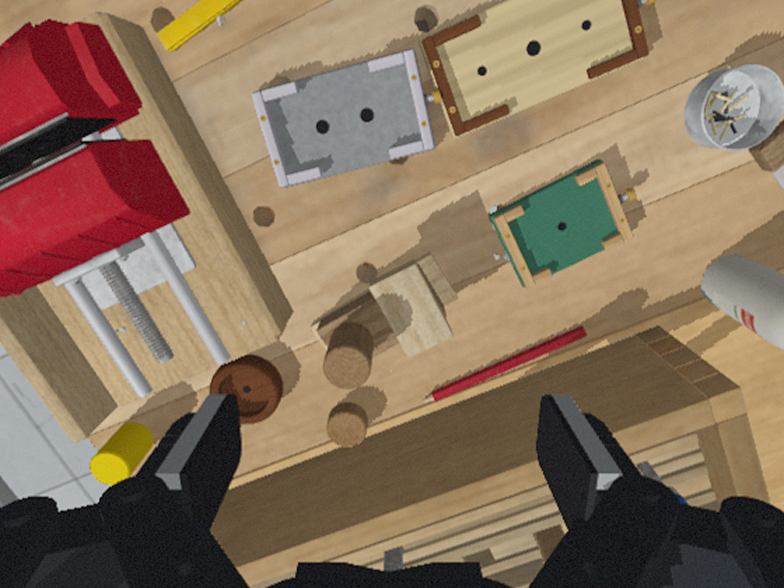

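The wrist view shows, in displayed pixels: grey jig (345,118), long jig (535,60), green jig (562,228), cup (247,388), round blank (348,355), small block (410,305) and the disc distractor (347,423). Now I'll measure each by height bands.

```bash
cat > seg.py <<'E'
from h import *
def rect(f,W,box,zlo,zhi,k=5,shift=0,show=True):
    """box in original pixels u0,v0,u1,v1; largest component in height band -> centre,size,long-axis deg"""
    m=((W[...,2]>zlo)&(W[...,2]<zhi)).astype(np.uint8); b=np.zeros_like(m); u0,v0,u1,v1=box; b[v0:v1,u0:u1]=m[v0:v1,u0:u1]
    b=cv2.morphologyEx(b,cv2.MORPH_CLOSE,np.ones((5,5))); b=cv2.morphologyEx(b,cv2.MORPH_OPEN,np.ones((k,k)))
    n,l,st,_=cv2.connectedComponentsWithStats(b)
    if n<2: return None
    i=1+np.argmax(st[1:,4]); M=l==i
    P=W[M&(W[...,2]>zlo)]; zz=np.median(P[:,2])
    (c,s,a)=cv2.minAreaRect((P[:,:2]*1000).astype(np.float32))
    if s[0]<s[1]: s=s[::-1]; a+=90
    a=(a+90)%180-90
    return np.round(c,1),np.round(s,1),round(a,2),round(zz*1000,1),int(M.sum())
E
python3 - <<'E'
from seg import *
import pickle
f=pickle.load(open("w1.pkl","rb")); W=cloud(f)
b=lambda *q:[max(0,int(x/1.4)) for x in q]
for n,(bx,lo,hi) in dict(bench=(b(440,300,500,340),-.02,.02),long=(b(415,0,670,145),.007,.03),grey=(b(240,40,440,195),.007,.03),green=(b(475,150,650,295),.007,.03),cup=(b(200,345,290,430),.012,.03),
   rnd=(b(310,300,390,400),.09,.11),small=(b(340,250,470,370),.053,.068),block=(b(300,240,470,380),.036,.05),plate=(b(300,240,470,380),.008,.018),disc=(b(320,395,375,450),.01,.04)).items():
    print(n,rect(f,W,bx,lo,hi,3))
E
```

```text
bench (array([637. , 250.9]), array([59.7, 45.5]), 65.82, np.float64(-1.2), 1040)
long (array([430.9, 374.3]), array([216.7,  85.8]), 88.54, np.float64(9.4), 10951)
grey (array([419.1, 228.1]), array([161.7,  87.8]), 80.03, np.float64(9.5), 9010)
green (array([582.3, 366. ]), array([120.8,  78.7]), -85.84, np.float64(9.5), 5308)
cup (array([611.5,  19.3]), array([71. , 61.3]), 15.74, np.float64(20.3), 881)
rnd (array([596.9, 143.6]), array([40. , 38.1]), -24.5, np.float64(98.0), 924)
small (array([586.7, 207. ]), array([75.2, 45.2]), 3.74, np.float64(60.1), 2214)
block (array([595. , 151.6]), array([62.6, 50.2]), -82.75, np.float64(42.1), 967)
plate (array([584.5, 236.6]), array([52.1, 15.2]), 8.5, np.float64(12.0), 441)
disc (array([695. ,  91.3]), array([49.8, 42.1]), 0.48, np.float64(20.6), 775)
```

```bash
python3 - <<'E'
from seg import *
import pickle
f=pickle.load(open("w1.pkl","rb")); W=cloud(f)
b=lambda *q:[max(0,int(x/1.4)) for x in q]
for k in (9,15,21):
  for n,(bx,lo,hi) in dict(long=(b(415,0,670,145),.005,.03),grey=(b(240,40,440,195),.005,.03),green=(b(475,150,650,295),.005,.03)).items():
    print(k,n,rect(f,W,bx,lo,hi,k))
# cup: circle by outer rim points
u0,v0,u1,v1=b(195,340,300,430); P=W[v0:v1,u0:u1].reshape(-1,3); P=P[(P[:,2]>.014)&(P[:,2]<.026)]
print(P.min(0),P.max(0),len(P))
h=cv2.convexHull((P[:,:2]*1000).astype(np.float32))[:,0]
A=np.c_[2*h,np.ones(len(h))]
for _ in range(6):
    s=np.linalg.lstsq(A,(h**2).sum(1),rcond=None)[0]; r=np.sqrt(s[2]+s[0]**2+s[1]**2); e=np.hypot(*(h-s[:2]).T)-r
    print(s[:2].round(1),r.round(1),len(h),abs(e).max().round(1)); k=abs(e)<max(1,1.5*e.std()); h=h[k];A=A[k]
# inner floor
P=W[v0:v1,u0:u1]; Q=P[(P[...,2]>.006)&(P[...,2]<.0145)]; Q=Q[np.hypot(*(Q[:,:2]-[.6085,.02]).T)<.03]; print("floor",Q.mean(0),Q.min(0),Q.max(0),len(Q))
E
```

```text
9 long (array([431.2, 382.2]), array([178.2,  86. ]), 88.54, np.float64(9.3), 10403)
9 grey (array([419. , 228.4]), array([161.3,  88.2]), 80.15, np.float64(9.4), 8912)
9 green (array([582.5, 361.4]), array([111.7,  78.8]), -86.02, np.float64(9.5), 5245)
15 long (array([431.2, 382.2]), array([177.1,  86. ]), 88.54, np.float64(9.3), 10310)
15 grey (array([419.5, 219.1]), array([143.3,  84. ]), 80.03, np.float64(9.4), 8571)
15 green (array([582.5, 361.5]), array([111.7,  78.8]), -86.18, np.float64(9.5), 5142)
21 long (array([431.2, 382.2]), array([177.1,  86. ]), 88.58, np.float64(9.3), 10208)
21 grey (array([419.5, 219.1]), array([143.3,  84. ]), 80.03, np.float64(9.4), 8484)
21 green (array([582.5, 361.5]), array([111.7,  78.8]), -86.18, np.float64(9.4), 4987)
[ 0.57760393 -0.01619417  0.01405144] [0.64891956 0.04969683 0.02358268] 826
[612.8  15.1] 35.1 32 2.4
[613.   14.9] 35.3 31 1.0
[613.   14.8] 35.3 30 0.6
[613.   14.8] 35.3 30 0.6
[613.   14.8] 35.3 30 0.6
[613.   14.8] 35.3 30 0.6
floor [0.6115133  0.01675782 0.00932403] [ 0.57895907 -0.00996636  0.00607434] [0.63804448 0.04945172 0.0144816 ] 748
```

```bash
python3 - <<'E'
from seg import *
import pickle
for nm in("w1","scene"):
    f=pickle.load(open(nm+".pkl","rb")); P=cloud(f).reshape(-1,3); P=P[~np.isnan(P).any(1)]
    d=P[:,:2]-[.613,.0148]; r=np.hypot(*d.T); a=np.degrees(np.arctan2(d[:,1],d[:,0]))%360
    for lo,hi in((.03,.10),(.10,.2)):
        print(nm,lo,[(k,int(1000*r[(a>=k)&(a<k+15)&(P[:,2]>lo)&(P[:,2]<hi)].min(initial=9))) for k in range(0,360,15)])
    # round top circle
    Q=P[(P[:,2]>.094)&(P[:,2]<.104)&(np.hypot(P[:,0]-.597,P[:,1]-.1436)<.035)]
    h=cv2.convexHull((Q[:,:2]*1000).astype(np.float32)); print(len(Q),cv2.minEnclosingCircle(h),h[:,0].min(0),h[:,0].max(0))
go(.597,.1436,.25,7.5)
E
```

```text
w1 0.03 [(0, 104), (15, 108), (30, 121), (45, 148), (60, 209), (75, 117), (90, 106), (105, 108), (120, 63), (135, 50), (150, 44), (165, 42), (180, 43), (195, 45), (210, 50), (225, 62), (240, 88), (255, 124), (270, 123), (285, 9000), (300, 9000), (315, 121), (330, 107), (345, 103)]
w1 0.1 [(0, 103), (15, 108), (30, 121), (45, 147), (60, 208), (75, 401), (90, 117), (105, 9000), (120, 9000), (135, 9000), (150, 183), (165, 170), (180, 170), (195, 186), (210, 9000), (225, 9000), (240, 9000), (255, 9000), (270, 9000), (285, 9000), (300, 9000), (315, 9000), (330, 108), (345, 104)]
875 ((596.9558715820312, 143.4149932861328), 20.152862548828125) [577.2095   123.525276] [617.0638 163.3344]
scene 0.03 [(0, 105), (15, 109), (30, 121), (45, 150), (60, 212), (75, 105), (90, 104), (105, 105), (120, 85), (135, 51), (150, 44), (165, 42), (180, 43), (195, 45), (210, 57), (225, 63), (240, 118), (255, 129), (270, 126), (285, 83), (300, 84), (315, 121), (330, 109), (345, 105)]
scene 0.1 [(0, 105), (15, 109), (30, 123), (45, 150), (60, 213), (75, 117), (90, 110), (105, 122), (120, 9000), (135, 9000), (150, 200), (165, 169), (180, 169), (195, 191), (210, 9000), (225, 9000), (240, 9000), (255, 9000), (270, 9000), (285, 212), (300, 149), (315, 123), (330, 108), (345, 105)]
162 ((597.9022216796875, 142.75950622558594), 21.007036209106445) [578.9981  122.28928] [616.7337  162.36855]
tcp [0.5131 0.224  0.4141] jaw 66.18 shift [-110.2  -38.   163.8] turn z 58.68 level [-0.59 -0.32 -0.  ] clk 1.45 j7 0.7 open 85.0 F [-0.2  0.8  0.3]
```

```bash
python3 -m creep '[[[-22,-8,10],[0,0,0]],[[-22,-8,10],[0,0,0]],[[-22,-8,10],[0,0,0]],[[-22,-8,10],[0,0,0]],[[-22,-6,10],[0,0,0]]]' >/dev/null
python3 -m creep '[[[0,0,10],[-0.3,-0.2,6.5]],[[0,0,10],[-0.3,-0.2,6.5]],[[0,0,10],[0,0,6.5]],[[0,0,10],[0,0,6.5]],[[0,0,10],[0,0,6.5]]]' >/dev/null
python3 -m creep '[[[0,0,10],[0,0,6.5]],[[0,0,10],[0,0,6.5]],[[0,0,10],[0,0,6.5]],[[0,0,10],[0,0,6.5]],[[0,0,0],[0,0,0]]]' >/dev/null
python3 -c "
from h import *
go(.597,.1434,.2,7.5)"
```

```text
tcp [0.591  0.1606 0.2588] jaw 6.04 shift [-18.2   4.9  58.6] turn z -1.46 level [-0.71 -0.45 -0.  ] clk 2.7 j7 -0.01 open 85.0 F [ 0.2 -0.6  0.1]
```

```bash
python3 -m creep '[[[-6,2,15],[-0.7,-0.4,-1.4]],[[-6,2,15],[0,0,0]],[[-6,1,15],[0,0,0]],[[0,0,10],[0,0,0]],[[0,0,0],[0,0,0]]]' 
python3 -c "
from h import *
go(.597,.1434,.137,7.5)"
```

```text
clock: 3.12
tcp_pos: [0.5962, 0.15, 0.2017]
tcp_rot: [0.65, 0.76, 0.001, -0.002]
wrist_force: [-0.4, -0.4, -0.1]
opening: 0.0848
tcp [0.5962 0.15   0.2017] jaw 8.88 shift [-6.9 -0.2 64.7] turn z 1.38 level [-0.06 -0.25  0.  ] clk 3.12 j7 0.07 open 84.8 F [-0.4 -0.4 -0.1]
```

```bash
python3 -m creep '[[[-5,0,10],[0,0,0]],[[-1,0,18],[0,0,0.6]],[[0,0,18],[0,0,0]],[[0,0,14],[0,0,0]],[[0,0,3],[0,0,0]]]' 
python3 -c "
from h import *
go(.597,.1434,.137,7.5)"
```

```text
clock: 3.53
tcp_pos: [0.599, 0.147, 0.139]
tcp_rot: [0.651, 0.759, 0.004, -0.001]
wrist_force: [-0.5, 0.2, -0.6]
opening: 0.0851
tcp [0.599 0.147 0.139] jaw 8.78 shift [-3.3 -2.5  1.9] turn z 1.28 level [ 0.29 -0.43  0.  ] clk 3.53 j7 0.11 open 85.1 F [-0.5  0.2 -0.6]
```

```bash
python3 -m creep '[[[-3,-2,1.5],[0.3,-0.3,0.6]],[[0,0,0],[0,0,0]],[[0,0,0],[0,0,0]],[[0,0,0],[0,0,0]],[[0,0,0],[0,0,0]]]' >/dev/null
python3 -c "
from h import *
go(.597,.1434,.137,7.5)"
python3 -m creep '[[[0,0,0],[0,0,0]],[[0,0,0],[0,0,0]],[[0,0,0],[0,0,0]],[[0,0,0],[0,0,0]],[[0,0,0],[0,0,0]]]' 20 40
python3 -m creep '[[[0,0,0],[0,0,0]],[[0,0,0],[0,0,0]],[[0,0,0],[0,0,0]],[[0,0,0],[0,0,0]],[[0,0,0],[0,0,0]]]'
python3 -c "
from h import *
go(.597,.1434,.137,7.5)"
```

```text
tcp [0.5985 0.144  0.1396] jaw 8.24 shift [-0.3 -1.6  2.6] turn z 0.74 level [ 0.12 -0.14 -0.  ] clk 3.95 j7 0.1 open 85.0 F [-0.3 -1.5  0.9]
clock: 4.37
tcp_pos: [0.5996, 0.1444, 0.1417]
tcp_rot: [0.654, 0.756, 0.003, 0.001]
wrist_force: [0.2, -0.6, 0.1]
opening: 0.0392
clock: 4.78
tcp_pos: [0.5995, 0.1444, 0.1416]
tcp_rot: [0.654, 0.756, 0.003, 0.0]
wrist_force: [-0.7, -1.5, 0.6]
opening: 0.0392
tcp [0.5995 0.1444 0.1416] jaw 8.27 shift [-0.7 -2.6  4.6] turn z 0.77 level [ 0.29 -0.19  0.  ] clk 4.78 j7 0.1 open 39.2 F [-0.7 -1.5  0.6]
```

```bash
python3 -m creep '[[[0,0,-8],[0,0,0]],[[0,0,-20],[0,0,0]],[[0,0,-25],[0,0,0]],[[0,0,-25],[0,0,0]],[[-10,0,-10],[0,0,0]]]' 
python3 -m creep '[[[-25,-1,0],[0,0,0]],[[-25,-1,0],[0,0,0]],[[-25,-1,0],[0,0,0]],[[-25,-1,0],[0,0,0]],[[-15,-1,0],[0,0,-3]]]' 
python3 -m creep '[[[0,0,0],[0,0,-6]],[[0,0,0],[0,0,-6.5]],[[0,0,0],[0,0,-6.5]],[[0,0,0],[0,0,-6.5]],[[0,0,0],[0,0,-6.5]]]' 
python3 -m creep '[[[0,0,0],[0,0,-6.5]],[[0,0,0],[0,0,-6.5]],[[0,0,0],[0,0,-6.5]],[[0,0,0],[0,0,-6.5]],[[0,0,0],[0,0,-6.5]]]' 
python3 -c "
from h import *
go(.613,.0148,.2,90)"
```

```text
clock: 5.2
tcp_pos: [0.5978, 0.1357, 0.2304]
tcp_rot: [0.653, 0.757, -0.0, -0.002]
wrist_force: [1.4, 0.4, 0.1]
opening: 0.0391
clock: 5.62
tcp_pos: [0.6118, 0.0172, 0.2343]
tcp_rot: [0.631, 0.776, 0.003, -0.0]
wrist_force: [-0.4, -0.9, -0.6]
opening: 0.0392
clock: 6.03
tcp_pos: [0.6105, 0.0036, 0.2337]
tcp_rot: [0.387, 0.922, -0.0, 0.001]
wrist_force: [-0.9, -0.3, -0.6]
opening: 0.0386
clock: 6.45
tcp_pos: [0.6088, -0.0026, 0.2325]
tcp_rot: [0.101, 0.995, -0.002, 0.0]
wrist_force: [0.1, 0.2, -0.4]
opening: 0.039
tcp [ 0.6088 -0.0026  0.2325] jaw 78.36 shift [-0.6 18.  32.5] turn z -11.64 level [-0.28  0.05  0.  ] clk 6.45 j7 1.34 open 39.0 F [ 0.1  0.2 -0.4]
```

```bash
python3 -m creep '[[[0,9,10],[0,0,-5]],[[0,7,10],[0,0,-5]],[[0,2,0],[0,0,0]],[[0,0,0],[0,0,0]],[[0,0,0],[0,0,0]]]' 
python3 - <<'E'
from seg import *
import pickle
f=grab_frame("wrist"); W=cloud(f); pickle.dump(f,open("w2.pkl","wb")); cv2.imwrite("pics/w2.png",f["pixels"][...,::-1])
P=W.reshape(-1,3); P=P[(P[:,2]>.016)&(P[:,2]<.026)&(np.hypot(P[:,0]-.613,P[:,1]-.0148)<.045)]
h=cv2.convexHull((P[:,:2]*1000).astype(np.float32))[:,0]
for _ in range(5):
    A=np.c_[2*h,np.ones(len(h))]; s=np.linalg.lstsq(A,(h**2).sum(1),rcond=None)[0]; r=np.sqrt(s[2]+s[0]**2+s[1]**2); e=np.hypot(*(h-s[:2]).T)-r
    h=h[abs(e)<max(.8,1.5*e.std())]
print(s[:2],r,len(h),len(P),h.min(0),h.max(0))
go(.613,.0148,.2,90)
E
```

```text
clock: 6.87
tcp_pos: [0.6106, 0.0094, 0.2117]
tcp_rot: [0.012, 1.0, -0.004, -0.0]
wrist_force: [0.5, -0.2, -0.8]
opening: 0.0387
[613.0600196   13.50799264] 35.33590232464538 45 2718 [577.588    -21.757553] [641.36304   48.260357]
tcp [0.6108 0.0092 0.212 ] jaw 88.59 shift [-2.1  5.7 11.9] turn z -1.41 level [-0.42 -0.02 -0.  ] clk 6.92 j7 1.48 open 39.0 F [ 0.7 -0.5 -1.3]
```

View pics/w2.png

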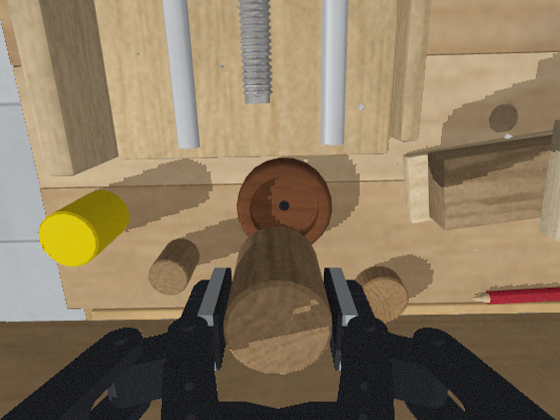

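The round blank hangs upright between the pads, and the cup (hole centre pixel 284,205) is right below and ahead of it. Both fits put the cup at about (613,14). I'll lower it there.

```bash
python3 -m creep '[[[-2,5,12],[-0.4,0,-1.4]],[[0,0,14],[0,0,0]],[[0,0,14],[0,0,0]],[[0,0,14],[0,0,0]],[[0,0,2],[0,0,0]]]' 
python3 -c "
from h import *
go(.613,.0142,.109,90)"
```

```text
clock: 7.33
tcp_pos: [0.6152, 0.0136, 0.1546]
tcp_rot: [0.001, 1.0, 0.0, 0.003]
wrist_force: [-0.4, 0.3, -1.1]
opening: 0.0391
tcp [0.6152 0.0136 0.1546] jaw 89.92 shift [ 2.5  0.6 45.6] turn z -0.08 level [0.02 0.33 0.  ] clk 7.33 j7 1.5 open 39.1 F [-0.4  0.3 -1.1]
```

```bash
python3 -m creep '[[[2,0,10],[0,0.3,0]],[[0,0,10],[0,0,0]],[[0,0,8],[0,0,0]],[[0,0,6],[0,0,0]],[[0,0,2],[0,0,0]]]' 
python3 -c "
from h import *
go(.613,.0142,.109,90)"
```

```text
clock: 7.75
tcp_pos: [0.6136, 0.0137, 0.1153]
tcp_rot: [0.001, 1.0, 0.0, 0.0]
wrist_force: [-0.4, -0.1, -0.6]
opening: 0.0392
tcp [0.6136 0.0137 0.1153] jaw 89.92 shift [0.6 0.5 6.3] turn z -0.08 level [0.04 0.05 0.  ] clk 7.75 j7 1.5 open 39.2 F [-0.4 -0.1 -0.6]
```

```bash
python3 -m creep '[[[0,0,2.5],[0,0,0]],[[0,0,2],[0,0,0]],[[0,0,2],[0,0,0]],[[0,0,1],[0,0,0]],[[0,0,0],[0,0,0]]]' 
python3 -c "
from h import *
go(.613,.0142,.109,90)"
```

```text
clock: 8.17
tcp_pos: [0.6145, 0.0136, 0.1092]
tcp_rot: [0.001, 1.0, 0.0, 0.001]
wrist_force: [0.9, -0.0, -1.3]
opening: 0.0386
tcp [0.6145 0.0136 0.1092] jaw 89.9 shift [1.5 0.6 0.2] turn z -0.1 level [ 0.05  0.12 -0.  ] clk 8.17 j7 1.5 open 38.6 F [ 0.9 -0.  -1.3]
```

```bash
python3 -m creep '[[[1,0,0.7],[0,0,0]],[[0,0,0.7],[0,0,0]],[[0,0,0.5],[0,0,0]],[[0,0,0],[0,0,0]],[[0,0,0],[0,0,0]]]' 
python3 -m creep '[[[0,0,0.5],[0,0,0]],[[0,0,0.5],[0,0,0]],[[0,0,0.5],[0,0,0]],[[0,0,0],[0,0,0]],[[0,0,0],[0,0,0]]]' 

```

```text
clock: 8.58
tcp_pos: [0.6142, 0.0136, 0.1088]
tcp_rot: [0.001, 1.0, 0.001, 0.002]
wrist_force: [-0.1, -1.3, -0.5]
opening: 0.0391
clock: 9.0
tcp_pos: [0.6144, 0.0136, 0.1087]
tcp_rot: [0.001, 1.0, 0.001, 0.002]
wrist_force: [-0.5, 0.3, 0.7]
opening: 0.0387
```

```bash
python3 -m creep '[[[0,0,1.5],[0,0,0]],[[0,0,1.5],[0,0,0]],[[0,0,1],[0,0,0]],[[0,0,0.5],[0,0,0]],[[0,0,0.5],[0,0,0]]]' 

```

```text
clock: 9.42
tcp_pos: [0.6147, 0.0136, 0.1086]
tcp_rot: [0.001, 1.0, 0.001, 0.002]
wrist_force: [-2.9, -0.1, 6.6]
opening: 0.0391
```

```bash
python3 -m creep '[[[0,0,0],[0,0,0]],[[0,0,0],[0,0,0]],[[0,0,-1],[0,0,0]],[[0,0,-10],[0,0,0]],[[0,0,-20],[0,0,0]]]' 65
python3 -m creep '[[[0,0,-25],[0,0,0]],[[0,0,-30],[0,0,0]],[[0,0,-30],[0,0,0]],[[0,0,0],[0,0,0]],[[0,0,0],[0,0,0]]]' 85
python3 - <<'E'
from seg import *
import pickle
f=grab_frame("wrist"); W=cloud(f); pickle.dump(f,open("w3.pkl","wb")); cv2.imwrite("pics/w3.png",f["pixels"][...,::-1])
print(rect(f,W,(0,0,560,420),.06,.072,3))
P=W.reshape(-1,3); P=P[(P[:,2]>.06)&(P[:,2]<.072)&(np.hypot(P[:,0]-.613,P[:,1]-.0148)<.035)]
print(cv2.minEnclosingCircle((P[:,:2]*1000).astype(np.float32)),np.median(P[:,2]))
go(.613,.0142,.2,90)
E
```

```text
clock: 9.83
tcp_pos: [0.6123, 0.0135, 0.1363]
tcp_rot: [0.001, 1.0, 0.001, -0.001]
wrist_force: [-0.3, -0.1, -1.6]
opening: 0.0647
clock: 10.25
tcp_pos: [0.6137, 0.0133, 0.2304]
tcp_rot: [0.001, 1.0, 0.001, 0.001]
wrist_force: [-0.2, 0.2, -1.2]
opening: 0.0849
(array([615.2,  13.9]), array([39.5, 39.1]), 0.92, np.float64(65.0), 2635)
((615.3250122070312, 13.642863273620605), 20.234949111938477) 0.06502768787937142
tcp [0.6144 0.0133 0.2308] jaw 89.86 shift [ 1.5  0.9 30.8] turn z -0.14 level [ 0.08  0.2  -0.  ] clk 10.3 j7 1.5 open 85.2 F [0.4 0.5 0.9]
```

View pics/w3.png

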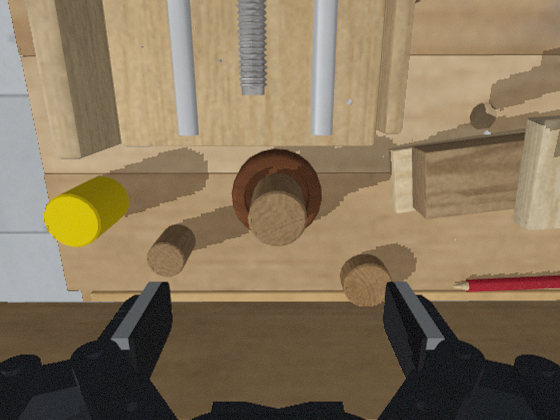

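The round blank is in the cup: centre (615.3,13.6) against the cup's (613,14), top at 65 mm. Now to the small block.

```bash
python3 -m creep '[[[5,35,-4],[0,0,0]],[[6,38,-4],[0,0,0]],[[6,38,-4],[0,0,0]],[[6,38,-4],[0,0,0]],[[3,25,-2],[0,0,-2]]]' 
python3 -m creep '[[[0,10,0],[0,0,-2]],[[0,0,0],[0,0,0]],[[0,0,0],[0,0,0]],[[0,0,0],[0,0,0]],[[0,0,0],[0,0,0]]]' 
python3 - <<'E'
from seg import *
import pickle
f=grab_frame("wrist"); W=cloud(f); pickle.dump(f,open("w4.pkl","wb")); cv2.imwrite("pics/w4.png",f["pixels"][...,::-1])
for lo,hi in ((.053,.068),(.036,.05),(.007,.018)):
    m=W.copy(); m[(W[...,0]<.5)|(W[...,0]>.68)|(W[...,1]<.09)|(W[...,1]>.28)]=np.nan
    print(rect(f,m,(0,0,560,420),lo,hi,3))
go(.5867,.207,.119,93.7)
E
```

```text
clock: 10.72
tcp_pos: [0.5888, 0.182, 0.2448]
tcp_rot: [-0.007, 1.0, -0.003, -0.001]
wrist_force: [0.2, 0.5, 0.4]
opening: 0.0848
clock: 11.13
tcp_pos: [0.5863, 0.1953, 0.2411]
tcp_rot: [-0.03, 1.0, -0.004, -0.003]
wrist_force: [0.2, 1.3, 0.4]
opening: 0.0852
(array([586.7, 206.7]), array([75. , 45.3]), 3.61, np.float64(60.1), 6437)
(array([594.9, 152.5]), array([65.5, 50.4]), -82.86, np.float64(42.1), 5343)
(array([583.8, 239.2]), array([52.1,  9.7]), 6.21, np.float64(12.1), 618)
tcp [0.5865 0.1946 0.241 ] jaw 93.34 shift [ -1.8  13.3 121.9] turn z -0.36 level [-0.44 -0.41  0.  ] clk 11.18 j7 1.23 open 85.0 F [0.6 0.3 0.3]
```

View pics/w4.png

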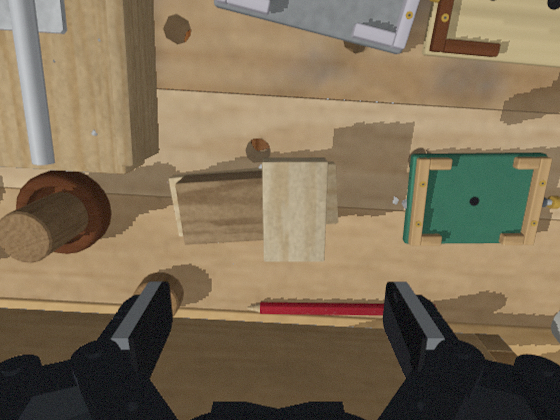

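The small block is at (295,210) px and the green jig at (475,200) px, both clear. The fit matches the earlier one. Descending.

```bash
python3 -m creep '[[[-2,7,20],[-0.4,-0.4,0]],[[0,5,25],[0,0,0]],[[0,1,25],[0,0,0]],[[0,0,18],[0,0,0]],[[0,0,4],[0,0,0]]]' 
python3 - <<'E'
from seg import *
import pickle
go(.5867,.2068,.119,93.65)
f=pickle.load(open("w4.pkl","rb")); W=cloud(f)
for k in(9,15): print(rect(f,W,(395,140,560,255),.005,.03,k))
hsv=cv2.cvtColor(f["pixels"],cv2.COLOR_RGB2HSV); m=cv2.inRange(hsv,(65,80,30),(95,255,200)); m=cv2.morphologyEx(m,cv2.MORPH_OPEN,np.ones((5,5)))
v,u=np.nonzero(m[140:255,395:560]); p=np.array([ray(f,a+395,b+140,.010)[:2]*1000 for a,b in zip(u,v)],np.float32); print(len(p),cv2.minAreaRect(p))
m=cv2.inRange(f["pixels"],(0,0,0),(60,60,60)); v,u=np.nonzero(m[185:215,460:490]); print("hole",ray(f,u.mean()+460,v.mean()+185,.010),len(u))
E
```

```text
clock: 11.6
tcp_pos: [0.5929, 0.1981, 0.1485]
tcp_rot: [-0.021, 1.0, -0.001, 0.004]
wrist_force: [-1.0, -0.8, 0.0]
opening: 0.0852
tcp [0.5929 0.1981 0.1485] jaw 92.46 shift [ 6.   9.1 29.4] turn z -1.19 level [-0.17  0.44 -0.  ] clk 11.6 j7 1.22 open 85.2 F [-1.  -0.8  0. ]
(array([582.1, 365.4]), array([121.3,  78.4]), -86.03, np.float64(9.5), 12516)
(array([582.5, 359.5]), array([109.6,  78.4]), -86.03, np.float64(9.5), 12311)
8132 ((582.4495239257812, 352.66790771484375), (76.77301788330078, 100.70381164550781), 3.564256191253662)
hole [0.58303834 0.35938909 0.01      ] 63
```

```bash
python3 -m creep '[[[5,8,6],[0,0.4,-1.2]],[[2,3,8],[0,0,0]],[[0,0,8],[0,0,0]],[[0,0,5],[0,0,0]],[[0,0,2],[0,0,0]]]' 
python3 - <<'E'
from seg import *
go(.5867,.2068,.119,93.65)
E
```

```text
clock: 12.02
tcp_pos: [0.5865, 0.2063, 0.1188]
tcp_rot: [-0.031, 1.0, -0.002, 0.001]
wrist_force: [-0.1, 0.6, 0.2]
opening: 0.0851
tcp [0.5865 0.2063 0.1188] jaw 93.5 shift [-0.2  0.5 -0.2] turn z -0.15 level [-0.24  0.11  0.  ] clk 12.02 j7 1.21 open 85.1 F [-0.1  0.6  0.2]
```

```bash
python3 -m creep '[[[0,0,0],[0,0,0]],[[0,0,0],[0,0,0]],[[0,0,0],[0,0,0]],[[0,0,0],[0,0,0]],[[0,0,0],[0,0,0]]]' 25 40
python3 -m creep '[[[0,0,0],[0,0,0]],[[0,0,0],[0,0,0]],[[0,0,0],[0,0,0]],[[0,0,0],[0,0,0]],[[0,0,0],[0,0,0]]]'
python3 - <<'E'
from seg import *
import pickle
go(.5867,.2068,.119,93.65)
E
```

```text
clock: 12.43
tcp_pos: [0.5878, 0.2066, 0.1206]
tcp_rot: [-0.03, 1.0, -0.002, 0.003]
wrist_force: [-0.1, -0.2, -1.1]
opening: 0.0438
clock: 12.85
tcp_pos: [0.5881, 0.2065, 0.121]
tcp_rot: [-0.03, 1.0, -0.002, 0.003]
wrist_force: [0.1, 0.1, 0.7]
opening: 0.044
tcp [0.5881 0.2065 0.121 ] jaw 93.47 shift [1.4 0.4 2. ] turn z -0.18 level [-0.19  0.33  0.  ] clk 12.85 j7 1.21 open 44.0 F [0.1 0.1 0.7]
```

```bash
python3 -m creep '[[[0,0,-8],[0,0,0]],[[0,0,-20],[0,0,0]],[[0,0,-25],[0,0,0]],[[0,10,-10],[0,0,0]],[[0,25,0],[0,0,0]]]' 
python3 -m creep '[[[0,30,0],[0,0,0]],[[0,30,0],[0,0,3]],[[0,30,0],[0,0,6]],[[2,18,0],[0,0,6]],[[0,0,0],[0,0,6.5]]]' 
python3 -m creep '[[[0,0,0],[0,0,6.5]],[[0,0,0],[0,0,6.5]],[[0,0,0],[0,0,6.5]],[[0,0,0],[0,0,6.5]],[[0,0,0],[0,0,6.5]]]' 
python3 -m creep '[[[0,0,0],[0,0,6.5]],[[0,0,0],[0,0,6.5]],[[0,0,0],[0,0,6.5]],[[0,0,0],[0,0,6]],[[0,0,0],[0,0,0]]]' 
python3 -c "
from h import *
go(.5825,.3595,.15,3.9)"
```

```text
clock: 13.27
tcp_pos: [0.586, 0.2358, 0.1863]
tcp_rot: [-0.026, 1.0, -0.004, 0.001]
wrist_force: [0.7, 0.3, 0.3]
opening: 0.0436
clock: 13.68
tcp_pos: [0.581, 0.3579, 0.1889]
tcp_rot: [0.165, 0.986, 0.001, 0.003]
wrist_force: [-1.4, 0.4, -0.1]
opening: 0.0441
clock: 14.1
tcp_pos: [0.5767, 0.3682, 0.1888]
tcp_rot: [0.443, 0.896, 0.003, 0.001]
wrist_force: [-0.3, 0.2, -0.6]
opening: 0.044
clock: 14.52
tcp_pos: [0.5734, 0.3747, 0.1886]
tcp_rot: [0.639, 0.769, 0.004, -0.001]
wrist_force: [-0.3, 0.0, 0.6]
opening: 0.0442
tcp [0.5734 0.3747 0.1886] jaw 10.6 shift [-16.9   6.   38.5] turn z 6.7 level [ 0.28 -0.42 -0.  ] clk 14.52 j7 -0.23 open 44.2 F [-0.3  0.   0.6]
```

```bash
python3 -m creep '[[[-9,3,8],[0.3,-0.4,5]],[[-7,3,8],[0,0,1.5]],[[-3,1,8],[0,0,0]],[[0,0,5],[0,0,0]],[[0,0,0],[0,0,0]]]' 
python3 - <<'E'
from seg import *
f=grab_frame("wrist"); W=cloud(f)
import pickle; pickle.dump(f,open("w5.pkl","wb"));cv2.imwrite("pics/w5.png",f["pixels"][...,::-1])
m=W.copy(); m[(W[...,0]<.52)|(W[...,0]>.65)|(W[...,1]<.29)|(W[...,1]>.44)]=np.nan
print(rect(f,m,(0,0,560,420),.005,.024,15))
go(.5825,.3581,.088,3.9)
E
```

```text
clock: 14.93
tcp_pos: [0.5816, 0.3598, 0.1575]
tcp_rot: [0.676, 0.737, 0.0, -0.001]
wrist_force: [1.2, 0.4, 0.1]
opening: 0.0443
(array([581. , 395.2]), array([79.3, 40.9]), 3.55, np.float64(9.6), 8570)
tcp [0.5817 0.3598 0.1579] jaw 4.9 shift [-1.9  0.8 69.9] turn z 1.0 level [-0.05 -0.15  0.  ] clk 14.98 j7 -0.28 open 43.7 F [-0.2  0.1  0.1]
```

View pics/w5.png

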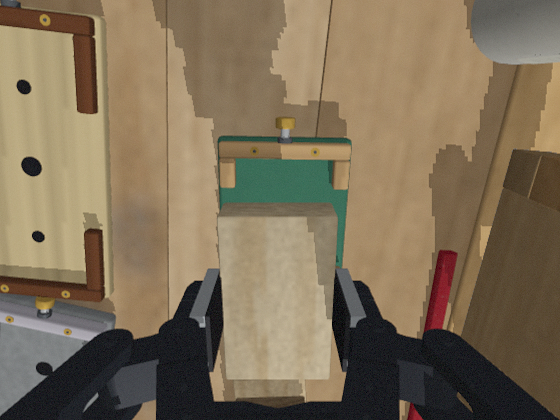

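The block hangs level and square above the green jig, whose far stop is at (285,150) px. Lowering it.

```bash
python3 -m creep '[[[-2,1,14],[0,0,0.9]],[[0,0,14],[0,0,0]],[[0,0,12],[0,0,0]],[[0,0,8],[0,0,0]],[[0,0,4],[0,0,0]]]' 
python3 -c "
from h import *
go(.583,.3581,.088,3.9)"
```

```text
clock: 15.4
tcp_pos: [0.5831, 0.3589, 0.1016]
tcp_rot: [0.681, 0.732, 0.002, -0.002]
wrist_force: [-0.5, -0.1, 0.1]
opening: 0.0441
tcp [0.5831 0.3589 0.1016] jaw 4.12 shift [-0.9 -0.1 13.6] turn z 0.22 level [ 0.02 -0.27  0.  ] clk 15.4 j7 -0.27 open 44.1 F [-0.5 -0.1  0.1]
```

```bash
python3 -m creep '[[[-1,0,4],[0,-0.2,0]],[[0,0,3],[0,0,0]],[[0,0,3],[0,0,0]],[[0,0,2],[0,0,0]],[[0,0,1],[0,0,0]]]' 
python3 -m creep '[[[0,0,1.5],[0,0,0]],[[0,0,1],[0,0,0]],[[0,0,1],[0,0,0]],[[0,0,0.7],[0,0,0]],[[0,0,0.7],[0,0,0]]]' 
python3 -c "
from h import *
go(.583,.3581,.088,3.9)"
```

```text
clock: 15.82
tcp_pos: [0.5825, 0.3577, 0.0868]
tcp_rot: [0.681, 0.732, -0.001, -0.001]
wrist_force: [-6.3, -3.2, 17.4]
opening: 0.0439
clock: 16.23
tcp_pos: [0.5828, 0.3577, 0.0869]
tcp_rot: [0.681, 0.732, -0.001, -0.002]
wrist_force: [-2.5, -0.4, 6.4]
opening: 0.0437
tcp [0.5828 0.3577 0.0869] jaw 4.16 shift [ 0.4  0.2 -1.1] turn z 0.26 level [-0.19 -0.07  0.  ] clk 16.23 j7 -0.26 open 43.7 F [-2.5 -0.4  6.4]
```

```bash
python3 -m creep '[[[0,0,0],[0,0,0]],[[0,0,0],[0,0,0]],[[0,0,-2],[0,0,0]],[[0,0,-10],[0,0,0]],[[0,0,-20],[0,0,0]]]' 62
python3 -m creep '[[[0,0,-25],[0,0,0]],[[0,0,-30],[0,0,0]],[[0,0,-30],[0,0,0]],[[0,0,-30],[0,0,0]],[[-20,0,-10],[0,0,0]]]' 85
python3 -m creep '[[[-25,0,0],[0,0,0]],[[-30,0,0],[0,0,0]],[[-30,0,0],[0,0,-1]],[[-25,0,0],[0,0,-1]],[[0,0,0],[0,0,-1]]]'
python3 - <<'E'
from seg import *
f=grab_frame("wrist"); W=cloud(f)
import pickle; pickle.dump(f,open("w6.pkl","wb"));cv2.imwrite("pics/w6.png",f["pixels"][...,::-1])
def win(x0,x1,y0,y1):
    m=W.copy(); m[(W[...,0]<x0)|(W[...,0]>x1)|(W[...,1]<y0)|(W[...,1]>y1)]=np.nan; return m
A=(0,0,560,420)
print("small",rect(f,win(.52,.65,.29,.44),A,.0225,.033,5))
print("green",rect(f,win(.52,.65,.29,.44),A,.005,.022,15))
print("block",rect(f,win(.5,.68,.09,.28),A,.036,.05,3))
print("plate",rect(f,win(.5,.68,.09,.28),A,.007,.018,3))
go(.59,.18,.12,7.2)
E
```

```text
clock: 16.65
tcp_pos: [0.5814, 0.3571, 0.1164]
tcp_rot: [0.681, 0.732, -0.003, -0.002]
wrist_force: [-0.9, 0.5, -0.7]
opening: 0.0623
clock: 17.07
tcp_pos: [0.5827, 0.3418, 0.2501]
tcp_rot: [0.679, 0.734, -0.001, -0.003]
wrist_force: [-0.8, 1.6, 0.7]
opening: 0.0851
clock: 17.48
tcp_pos: [0.5954, 0.2267, 0.2601]
tcp_rot: [0.659, 0.752, 0.006, 0.001]
wrist_force: [1.0, -0.7, 0.3]
opening: 0.0848
small (array([582.4, 345.3]), array([50.8, 45.2]), -85.73, np.float64(27.1), 4425)
green (array([585.2, 339.9]), array([79.6, 69.6]), 5.61, np.float64(9.7), 4755)
block (array([592.8, 175.2]), array([110.2,  50.1]), -82.76, np.float64(42.1), 7143)
plate (array([585. , 236.4]), array([51.7, 16.7]), 7.34, np.float64(12.1), 1159)
tcp [0.5952 0.2294 0.2602] jaw 7.72 shift [-49.4 -13.2 139.7] turn z 0.52 level [ 0.57 -0.48  0.  ] clk 17.53 j7 -0.08 open 85.2 F [ 0.1 -0.9  1. ]
```

View pics/w6.png

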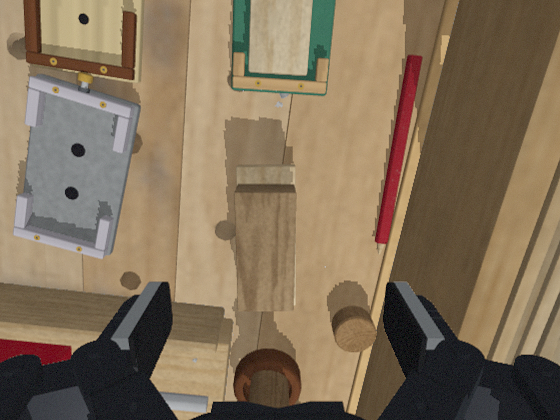

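The small block sits in the green jig, top at 27 mm. The dark block is fully visible at (265,245) px, and the grey jig at (75,165) px. Going for the block.

```bash
python3 -m creep '[[[-14,-4,8],[0.5,-0.5,0.3]],[[-17,-4,14],[0,0,0]],[[-15,-3,18],[0,0,0]],[[-5,0,18],[0,0,0]],[[0,0,16],[0,0,0]]]' 
python3 -c "
from h import *
go(.5928,.1752,.094,7.2)"
```

```text
clock: 17.95
tcp_pos: [0.5929, 0.1802, 0.188]
tcp_rot: [0.658, 0.753, 0.005, 0.002]
wrist_force: [-1.0, 0.5, 0.7]
opening: 0.0853
tcp [0.5929 0.1802 0.188 ] jaw 7.63 shift [-5.3 -1.6 94. ] turn z 0.43 level [ 0.55 -0.23  0.  ] clk 17.95 j7 0.03 open 85.3 F [-1.   0.5  0.7]
```

```bash
python3 -m creep '[[[-4,-1,18],[0.5,-0.2,0.4]],[[-1,0,20],[0,0,0]],[[0,0,20],[0,0,0]],[[0,0,14],[0,0,0]],[[0,0,4],[0,0,0]]]' 
python3 -c "
from h import *
go(.5928,.1752,.094,7.2)"
```

```text
clock: 18.37
tcp_pos: [0.5899, 0.1771, 0.105]
tcp_rot: [0.66, 0.751, -0.002, -0.002]
wrist_force: [0.4, 0.1, -0.3]
opening: 0.0849
tcp [0.5899 0.1771 0.105 ] jaw 7.33 shift [-2.3  2.7 11. ] turn z 0.13 level [-0.28  0.    0.  ] clk 18.37 j7 0.06 open 84.9 F [ 0.4  0.1 -0.3]
```

```bash
python3 -m creep '[[[-2,2,5],[-0.2,0,0]],[[0,1,4],[0,0,0]],[[0,0,2],[0,0,0]],[[0,0,1],[0,0,0]],[[0,0,1],[0,0,0]]]' 
python3 -c "
from h import *
go(.5928,.1752,.094,7.2)"
python3 -m creep '[[[0,0,0.5],[0,0,0]],[[0,0,0.5],[0,0,0]],[[0,0,0.5],[0,0,0]],[[0,0,0.5],[0,0,0]],[[0,0,0],[0,0,0]]]' 30 60
python3 -m creep '[[[0,0,0],[0,0,0]],[[0,0,0],[0,0,0]],[[0,0,0],[0,0,0]],[[0,0,0],[0,0,0]],[[0,0,0],[0,0,0]]]'
python3 -c "
from h import *
go(.5928,.1752,.094,7.2)"
```

```text
clock: 18.78
tcp_pos: [0.5942, 0.1769, 0.0919]
tcp_rot: [0.66, 0.751, 0.0, -0.0]
wrist_force: [0.1, 0.0, 0.1]
opening: 0.085
tcp [0.5942 0.1769 0.0919] jaw 7.42 shift [-1.5 -1.6 -2.1] turn z 0.22 level [ 0.02 -0.03 -0.  ] clk 18.78 j7 0.07 open 85.0 F [0.1 0.  0.1]
clock: 19.2
tcp_pos: [0.5957, 0.1773, 0.0924]
tcp_rot: [0.66, 0.751, 0.002, 0.001]
wrist_force: [0.4, 0.3, -0.8]
opening: 0.0491
clock: 19.62
tcp_pos: [0.5954, 0.1773, 0.0922]
tcp_rot: [0.66, 0.751, 0.002, 0.001]
wrist_force: [-0.5, -0.1, 1.2]
opening: 0.0487
tcp [0.5954 0.1773 0.0922] jaw 7.41 shift [-1.8 -2.8 -1.8] turn z 0.21 level [ 0.22 -0.1  -0.  ] clk 19.62 j7 0.07 open 48.7 F [-0.5 -0.1  1.2]
```

```bash
python3 -m creep '[[[0,0,-6],[0,0,0]],[[0,0,-15],[0,0,0]],[[0,0,-22],[0,0,0]],[[0,0,-25],[0,0,0]],[[0,0,-22],[0,0,0]]]' 
python3 -m creep '[[[6,-16,-5],[0,0,0]],[[12,-30,0],[0,0,0]],[[12,-30,0],[0,0,0]],[[12,-30,0],[0,0,0]],[[12,-30,0],[0,0,0]]]' 
python3 -m creep '[[[8,-20,0],[0,0,4]],[[0,0,0],[0,0,5]],[[0,0,0],[0,0,5]],[[0,0,0],[0,0,3]],[[0,0,0],[0,0,0]]]' 
python3 -c "
from h import *
go(.4198,.2209,.14,-10)"
```

```text
clock: 20.03
tcp_pos: [0.5917, 0.1761, 0.1831]
tcp_rot: [0.66, 0.751, -0.003, -0.002]
wrist_force: [0.8, 0.2, -1.5]
opening: 0.0486
clock: 20.45
tcp_pos: [0.4568, 0.2106, 0.201]
tcp_rot: [0.664, 0.748, 0.008, 0.005]
wrist_force: [-0.7, 0.8, -1.0]
opening: 0.0491
clock: 20.87
tcp_pos: [0.4265, 0.2193, 0.2057]
tcp_rot: [0.769, 0.639, 0.009, -0.001]
wrist_force: [0.0, 0.0, 0.2]
opening: 0.0487
tcp [0.4265 0.2193 0.2057] jaw -10.56 shift [-0.6 -7.5 65.6] turn z -0.56 level [ 0.58 -0.82  0.  ] clk 20.87 j7 -0.44 open 48.7 F [0.  0.  0.2]
```

```bash
python3 -m creep '[[[0,-5,6],[0.5,-0.8,0]],[[0,-2,10],[0,0,0]],[[0,0,12],[0,0,0]],[[0,0,12],[0,0,0]],[[0,0,4],[0,0,0]]]' 
python3 - <<'E'
from seg import *
f=grab_frame("wrist"); W=cloud(f)
import pickle; pickle.dump(f,open("w7.pkl","wb"));cv2.imwrite("pics/w7.png",f["pixels"][...,::-1])
m=W.copy(); m[(W[...,0]<.34)|(W[...,0]>.5)|(W[...,1]<.12)|(W[...,1]>.3)]=np.nan
print(rect(f,m,(0,0,560,420),.005,.026,15))
m=W.copy(); m[(W[...,0]<.34)|(W[...,0]>.5)|(W[...,1]<.28)|(W[...,1]>.5)]=np.nan
print("long",rect(f,m,(0,0,560,420),.005,.026,15))
go(.4198,.2209,.0892,-10)
E
```

```text
clock: 21.28
tcp_pos: [0.42, 0.2219, 0.1612]
tcp_rot: [0.767, 0.642, 0.002, 0.0]
wrist_force: [0.0, -0.1, -1.2]
opening: 0.0485
(array([429.5, 274.4]), array([83., 30.]), -10.38, np.float64(12.5), 7073)
long (array([429.2, 321.9]), array([90.4, 53.4]), -8.84, np.float64(9.7), 15190)
tcp [0.4199 0.2218 0.161 ] jaw -10.14 shift [-1.1 -0.1 71.8] turn z -0.14 level [ 0.15 -0.17  0.  ] clk 21.33 j7 -0.4 open 49.0 F [ 0.  -0.4 -2.1]
```

View pics/w7.png

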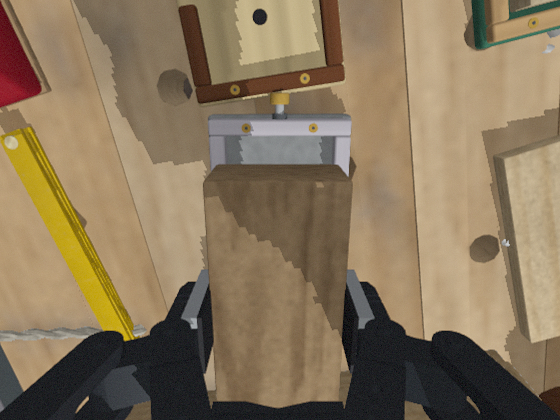

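The block hangs squarely over the grey jig, with the far stop at (280,127) px. The visible strip's centre agrees with the earlier fit to 0.3 mm. Lowering.

```bash
python3 -m creep '[[[-1,0,14],[0,0,0]],[[0,0,14],[0,0,0]],[[0,0,12],[0,0,0]],[[0,0,8],[0,0,0]],[[0,0,4],[0,0,0]]]' 
python3 -c "
from h import *
go(.4198,.2209,.0892,-10)"
```

```text
clock: 21.75
tcp_pos: [0.4211, 0.221, 0.1074]
tcp_rot: [0.766, 0.643, 0.003, 0.0]
wrist_force: [-0.5, -0.2, -1.3]
opening: 0.0489
tcp [0.4211 0.221  0.1074] jaw -10.02 shift [-0.4 -1.3 18.2] turn z -0.02 level [ 0.21 -0.24 -0.  ] clk 21.75 j7 -0.33 open 48.9 F [-0.5 -0.2 -1.3]
```

```bash
python3 -m creep '[[[0,-1,5],[0.2,-0.2,0]],[[0,0,5],[0,0,0]],[[0,0,3],[0,0,0]],[[0,0,2],[0,0,0]],[[0,0,1],[0,0,0]]]' 
python3 -m creep '[[[0,0,1.5],[0,0,0]],[[0,0,1.5],[0,0,0]],[[0,0,1],[0,0,0]],[[0,0,0.7],[0,0,0]],[[0,0,0.7],[0,0,0]]]' 
python3 -c "
from h import *
go(.4198,.2209,.0892,-10)"
```

```text
clock: 22.17
tcp_pos: [0.4207, 0.2214, 0.0906]
tcp_rot: [0.766, 0.643, 0.001, -0.0]
wrist_force: [1.0, -0.5, -0.7]
opening: 0.0489
clock: 22.58
tcp_pos: [0.421, 0.2214, 0.0891]
tcp_rot: [0.766, 0.643, 0.001, -0.002]
wrist_force: [-2.6, -0.5, 8.7]
opening: 0.0492
tcp [0.421  0.2214 0.0891] jaw -10.02 shift [-0.7 -1.1 -0.1] turn z -0.02 level [-0.05 -0.24  0.  ] clk 22.58 j7 -0.31 open 49.2 F [-2.6 -0.5  8.7]
```

```bash
python3 -m creep '[[[0,0,0],[0,0,0]],[[0,0,0],[0,0,0]],[[0,0,-2],[0,0,0]],[[0,0,-10],[0,0,0]],[[0,0,-20],[0,0,0]]]' 66
python3 -m creep '[[[0,0,-25],[0,0,0]],[[0,0,-30],[0,0,0]],[[10,0,-30],[0,0,0]],[[25,0,-25],[0,0,0]],[[30,0,-20],[0,0,0]]]' 85
python3 -m creep '[[[30,0,-20],[0,0,0]],[[25,0,-10],[0,0,0]],[[15,0,0],[0,0,0]],[[0,0,0],[0,0,0]],[[0,0,0],[0,0,0]]]'
python3 - <<'E'
from seg import *
f=grab_frame("wrist"); W=cloud(f)
import pickle; pickle.dump(f,open("w8.pkl","wb"));cv2.imwrite("pics/w8.png",f["pixels"][...,::-1])
def win(x0,x1,y0,y1):
    m=W.copy(); m[(W[...,0]<x0)|(W[...,0]>x1)|(W[...,1]<y0)|(W[...,1]>y1)]=np.nan; return m
A=(0,0,560,420)
print("block",rect(f,win(.35,.5,.12,.3),A,.033,.046,3))
print("grey",rect(f,win(.35,.5,.12,.292),A,.005,.025,15))
for k in(9,15): print("long",rect(f,win(.36,.51,.285,.5),A,.005,.026,k))
print("small",rect(f,win(.52,.65,.29,.44),A,.0225,.033,5))
print("green",rect(f,win(.52,.65,.29,.44),A,.005,.022,15))
go(.44,.35,.3,-10)
E
```

```text
clock: 23.0
tcp_pos: [0.4202, 0.2207, 0.1207]
tcp_rot: [0.766, 0.643, -0.0, -0.002]
wrist_force: [0.2, -0.3, 0.3]
opening: 0.066
clock: 23.42
tcp_pos: [0.4307, 0.2778, 0.2581]
tcp_rot: [0.77, 0.638, -0.004, -0.001]
wrist_force: [1.4, 0.4, -1.1]
opening: 0.085
clock: 23.83
tcp_pos: [0.4452, 0.3566, 0.2998]
tcp_rot: [0.768, 0.64, 0.003, -0.002]
wrist_force: [0.4, -0.3, -1.0]
opening: 0.085
block (array([419.6, 220. ]), array([111.,  50.]), 80.06, np.float64(39.0), 4615)
grey (array([431. , 275.2]), array([85.3, 33.3]), -15.24, np.float64(18.9), 1781)
long (array([431.6, 378.4]), array([188.3,  86.2]), 88.59, np.float64(9.4), 16532)
long (array([431.5, 377.9]), array([187.4,  86.2]), 88.59, np.float64(9.4), 16125)
small (array([581.4, 357.5]), array([75.3, 45.5]), -85.32, np.float64(27.1), 4051)
green (array([582.3, 362.6]), array([109.1,  77.5]), -85.97, np.float64(11.5), 3830)
tcp [0.445  0.3565 0.2996] jaw -10.41 shift [-7.3 -3.8 -0.4] turn z -0.41 level [ 0.02 -0.46  0.  ] clk 23.88 j7 -0.69 open 84.8 F [0.1 1.  0.7]
```

View pics/w8.png

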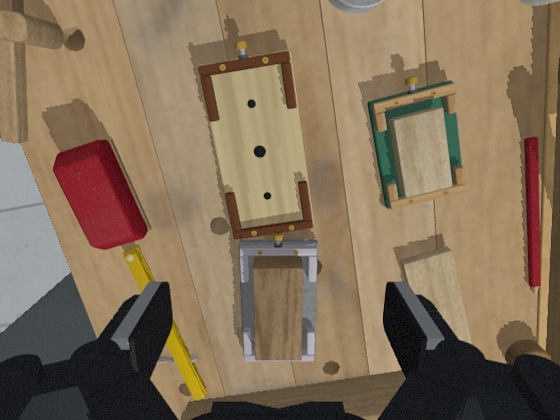

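The picture shows the dark block in the grey jig (278,305) px, the small one in the green jig (422,152) px, and the long jig centred near its hole at (260,151) px. I'll refine the long jig from its rail colour and the hole.

```bash
python3 - <<'E'
from seg import *
import pickle
f=pickle.load(open("w8.pkl","rb")); W=cloud(f)
hsv=cv2.cvtColor(f["pixels"],cv2.COLOR_RGB2HSV)
m=((W[...,2]>.0145)&(W[...,2]<.022)).astype(np.uint8); b=np.zeros_like(m); b[40:242,190:320]=m[40:242,190:320]
rgb=f["pixels"].astype(int); b&=((rgb[...,0]<150)&(rgb[...,0]-rgb[...,2]>25)).astype(np.uint8)
b=cv2.morphologyEx(b,cv2.MORPH_OPEN,np.ones((5,5)))
n,l,st,ce=cv2.connectedComponentsWithStats(b); print(st[1:].tolist())
v,u=np.nonzero(b); P=np.array([ray(f,x,y,.018)[:2]*1000 for x,y in zip(u,v)],np.float32); print("rails",cv2.minAreaRect(P))
d=(rgb.max(2)<60).astype(np.uint8)
for (x,y) in((260,151),(251,103),(267,196)):
    v,u=np.nonzero(d[y-9:y+10,x-9:x+10]); print("hole",(ray(f,u.mean()+x-9,v.mean()+y-9,.010)*1000).round(1),len(u))
E
```

```text
[[268, 52, 28, 56, 662], [225, 56, 38, 16, 413], [199, 63, 21, 58, 671], [295, 182, 18, 48, 490], [226, 193, 26, 46, 488], [256, 223, 33, 12, 284]]
rails ((431.9461975097656, 385.20294189453125), (166.97653198242188, 81.34677124023438), 88.59329986572266)
hole [431.4 384.7  10. ] 97
hole [432.6 429.6  10. ] 43
hole [430.3 339.8  10. ] 34
```

```bash
python3 -m creep '[[[-17,25,6],[0,0,0]],[[-22,32,8],[0,0,0]],[[-22,32,8],[0,0,0]],[[-22,32,8],[0,0,0]],[[-17,25,6],[0,-0.4,-4]]]'
python3 -m creep '[[[-6,10,0],[0,0,-6]],[[0,0,0],[0,0,-6]],[[0,0,0],[0,0,-2]],[[0,0,0],[0,0,0]],[[0,0,0],[0,0,0]]]'
python3 - <<'E'
from seg import *
f=grab_frame("wrist"); W=cloud(f)
import pickle; pickle.dump(f,open("w9.pkl","wb"));cv2.imwrite("pics/w9.png",f["pixels"][...,::-1])
m=W.copy(); m[(W[...,0]<.52)|(W[...,0]>.66)|(W[...,1]<.07)|(W[...,1]>.28)]=np.nan
for k in(3,7):print("plate",rect(f,m,(0,0,560,420),.007,.018,k))
go(.587,.19,.15,7.3)
E
```

```text
clock: 24.3
tcp_pos: [0.5675, 0.2302, 0.2605]
tcp_rot: [0.742, 0.671, -0.002, -0.003]
wrist_force: [-0.7, 0.1, -0.1]
opening: 0.0848
clock: 24.72
tcp_pos: [0.5793, 0.2019, 0.2569]
tcp_rot: [0.659, 0.752, -0.008, -0.001]
wrist_force: [0.8, -0.3, 0.8]
opening: 0.0849
plate (array([594.1, 175.7]), array([138.6,  52. ]), -81.44, np.float64(12.1), 8560)
plate (array([594.1, 175.7]), array([138.6,  52. ]), -81.44, np.float64(12.1), 8560)
tcp [0.5793 0.2019 0.2569] jaw 7.56 shift [-11.8   7.6 107. ] turn z 0.26 level [-0.79  0.53 -0.  ] clk 24.77 j7 -0.04 open 84.9 F [-0.  -0.8  0.1]
```

View pics/w9.png

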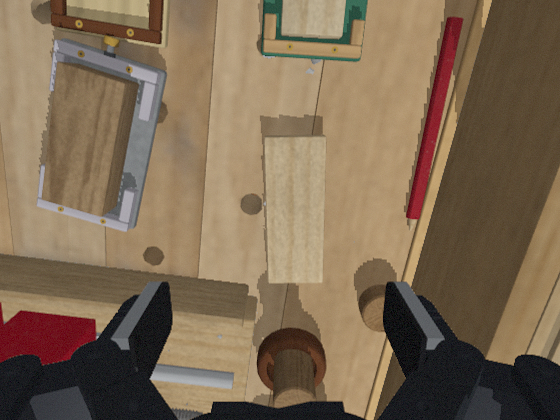

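The plate is free at (295,210) px, and the block and small blank sit squarely in their jigs. Plate centre (594.1,175.7), jaw direction 8.6°.

```bash
python3 -m creep '[[[-8,5,15],[-0.7,0.5,-1]],[[-8,5,18],[0,0,0]],[[-8,4,18],[0,0,0]],[[-2,1,18],[0,0,0]],[[0,0,16],[0,0,0]]]' 
python3 -m creep '[[[0,0,16],[0,0,0]],[[0,0,16],[0,0,0]],[[0,0,12],[0,0,0]],[[0,0,8],[0,0,0]],[[0,0,2],[0,0,0]]]' 
python3 -c "
from h import *
go(.5941,.1757,.0745,8.56)"
```

```text
clock: 25.18
tcp_pos: [0.5987, 0.1791, 0.1735]
tcp_rot: [0.653, 0.757, 0.003, 0.001]
wrist_force: [0.2, -0.5, -0.1]
opening: 0.0849
clock: 25.6
tcp_pos: [0.5955, 0.1795, 0.114]
tcp_rot: [0.655, 0.756, 0.0, -0.0]
wrist_force: [-0.1, 0.6, 0.4]
opening: 0.0852
tcp [0.5955 0.1795 0.114 ] jaw 8.21 shift [-3.6 -1.9 39.5] turn z -0.35 level [ 0.02 -0.04 -0.  ] clk 25.6 j7 0.09 open 85.2 F [-0.1  0.6  0.4]
```

```bash
python3 -m creep '[[[-4,-2,10],[0,0,-0.5]],[[0,0,10],[0,0,0]],[[0,0,8],[0,0,0]],[[0,0,4],[0,0,0]],[[0,0,2],[0,0,0]]]' 
python3 -c "
from h import *
go(.5941,.1757,.0745,8.56)"
```

```text
clock: 26.02
tcp_pos: [0.5948, 0.1754, 0.0784]
tcp_rot: [0.651, 0.759, 0.001, 0.001]
wrist_force: [1.1, -0.1, -0.2]
opening: 0.0848
tcp [0.5948 0.1754 0.0784] jaw 8.75 shift [ 0.4 -0.7  3.9] turn z 0.19 level [ 0.17 -0.06 -0.  ] clk 26.02 j7 0.12 open 84.8 F [ 1.1 -0.1 -0.2]
```

```bash
python3 -m creep '[[[0,0,2],[0,0,0]],[[0,0,1.5],[0,0,0]],[[0,0,1.5],[0,0,0]],[[0,0,1],[0,0,0]],[[0,0,1],[0,0,0]]]'
python3 -m creep '[[[0,0,0.5],[0,0,0]],[[0,0,0.5],[0,0,0]],[[0,0,0.5],[0,0,0]],[[0,0,0.5],[0,0,0]],[[0,0,0.3],[0,0,0]]]' 30 50
python3 -m creep '[[[0,0,0],[0,0,0]],[[0,0,0],[0,0,0]],[[0,0,0],[0,0,0]],[[0,0,0],[0,0,0]],[[0,0,0],[0,0,0]]]'
python3 -c "
from h import *
go(.5941,.1757,.0745,8.56)"
```

```text
clock: 26.43
tcp_pos: [0.5956, 0.1756, 0.0713]
tcp_rot: [0.651, 0.759, 0.002, 0.001]
wrist_force: [-0.3, -0.2, -0.4]
opening: 0.085
clock: 26.85
tcp_pos: [0.5961, 0.1758, 0.0704]
tcp_rot: [0.651, 0.759, 0.003, 0.001]
wrist_force: [-0.1, 0.0, 0.6]
opening: 0.0509
clock: 27.27
tcp_pos: [0.5961, 0.1758, 0.0704]
tcp_rot: [0.651, 0.759, 0.003, 0.001]
wrist_force: [0.1, -0.8, 1.0]
opening: 0.0507
tcp [0.5961 0.1758 0.0704] jaw 8.74 shift [ 0.2 -2.  -4.1] turn z 0.18 level [ 0.31 -0.12 -0.  ] clk 27.27 j7 0.13 open 50.7 F [ 0.1 -0.8  1. ]
```

```bash
python3 -m creep '[[[0,0,-5],[-0.3,0,0]],[[0,0,-12],[0,0,0]],[[0,0,-20],[0,0,0]],[[0,0,-25],[0,0,0]],[[6,-4,-25],[0,0,0]]]' 
python3 -m creep '[[[15,-9,-8],[0,0,0]],[[24,-14,0],[0,0,0]],[[26,-15,0],[0,0,0]],[[26,-15,0],[0,0,0]],[[26,-15,0],[0,0,0]]]' 
python3 -m creep '[[[26,-15,0],[0,0,0]],[[26,-15,0],[0,0,0]],[[26,-15,0],[0,0,0]],[[18,-10,0],[0,0,4]],[[4,-3,0],[0,0,4]]]' 
python3 -c "
from h import *
go(.4316,.3848,.13,-1.4)"
```

```text
clock: 27.68
tcp_pos: [0.5875, 0.1784, 0.1572]
tcp_rot: [0.652, 0.758, 0.0, 0.001]
wrist_force: [1.1, 0.0, -1.3]
opening: 0.0509
clock: 28.1
tcp_pos: [0.5091, 0.281, 0.1778]
tcp_rot: [0.657, 0.753, 0.008, 0.007]
wrist_force: [0.3, 1.4, -0.7]
opening: 0.0508
clock: 28.52
tcp_pos: [0.4306, 0.3823, 0.1822]
tcp_rot: [0.707, 0.707, 0.011, 0.004]
wrist_force: [-1.4, -0.4, -0.5]
opening: 0.0506
tcp [0.4306 0.3823 0.1822] jaw -0.06 shift [ 1.9 -0.1 52.2] turn z 1.34 level [ 1.21 -0.63  0.  ] clk 28.52 j7 -0.48 open 50.6 F [-1.4 -0.4 -0.5]
```

```bash
python3 -m creep '[[[2,0,4],[0.7,-0.4,0.6]],[[0,0,10],[0.4,-0.2,0.3]],[[0,0,12],[0,0,0]],[[0,0,10],[0,0,0]],[[0,0,4],[0,0,0]]]' 
python3 - <<'E'
from seg import *
f=grab_frame("wrist"); W=cloud(f)
import pickle; pickle.dump(f,open("w10.pkl","wb"));cv2.imwrite("pics/w10.png",f["pixels"][...,::-1])
m=W.copy(); m[(W[...,0]<.36)|(W[...,0]>.5)|(W[...,1]<.29)|(W[...,1]>.5)]=np.nan
print("jig",rect(f,m,(0,0,560,420),.005,.024,9))
go(.4316,.3848,.0804,-1.4)
h=sense()["tcp_pos"][2]-.0704+.013
print("plate",rect(f,m,(0,0,560,420),h-.006,h+.006,3))
E
```

```text
clock: 28.93
tcp_pos: [0.431, 0.3859, 0.1417]
tcp_rot: [0.712, 0.703, 0.002, -0.0]
wrist_force: [-0.3, 0.6, -1.3]
opening: 0.0506
jig (array([433.5, 465.7]), array([85.7, 33.9]), -1.2, np.float64(16.1), 7545)
tcp [0.4309 0.3853 0.1412] jaw -0.75 shift [-0.6  0.6 60.8] turn z 0.65 level [ 0.1 -0.1  0. ] clk 28.98 j7 -0.47 open 50.8 F [-0.5 -0.3 -0.5]
plate (array([429.9, 394.5]), array([120.9,  78. ]), 89.24, np.float64(83.5), 38799)
```

View pics/w10.png

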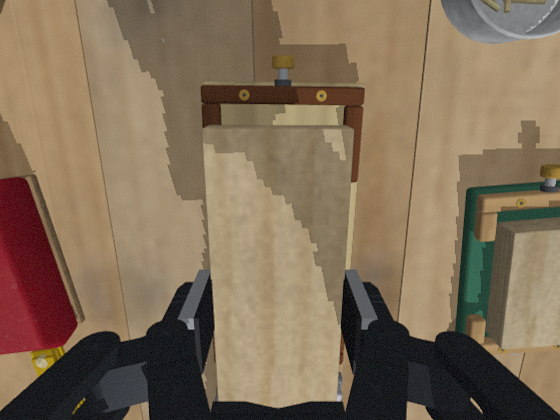

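The plate is level and square above the long jig, with the far stop at (283,93) px. The strip fit agrees with the jig axis to 0.1 mm. Lowering.

```bash
python3 -m creep '[[[-1,1,12],[0,0,0.6]],[[0,0,12],[0,0,0]],[[0,0,12],[0,0,0]],[[0,0,6],[0,0,0]],[[0,0,3],[0,0,0]]]' 
python3 -c "
from h import *
go(.4316,.3848,.0804,-1.4)"
```

```text
clock: 29.4
tcp_pos: [0.4338, 0.3815, 0.0909]
tcp_rot: [0.717, 0.697, 0.001, 0.001]
wrist_force: [-0.9, 0.7, 0.1]
opening: 0.0509
tcp [0.4338 0.3815 0.0909] jaw -1.62 shift [ 3.2 -2.3 10.5] turn z -0.22 level [ 0.1  -0.02  0.  ] clk 29.4 j7 -0.44 open 50.9 F [-0.9  0.7  0.1]
```

```bash
python3 -m creep '[[[3,-2,0],[0,0,0]],[[0,0,0],[0,0,0]],[[0,0,1],[0,0,0]],[[0,0,3],[0,0,0]],[[0,0,2],[0,0,0]]]' 
python3 -c "
from h import *
go(.4316,.3848,.0804,-1.4)"
```

```text
clock: 29.82
tcp_pos: [0.4317, 0.3853, 0.0843]
tcp_rot: [0.717, 0.697, 0.001, 0.0]
wrist_force: [-0.1, -0.1, 0.5]
opening: 0.0506
tcp [0.4317 0.3853 0.0843] jaw -1.58 shift [-0.5 -0.1  3.9] turn z -0.18 level [ 0.1  -0.03 -0.  ] clk 29.82 j7 -0.44 open 50.6 F [-0.1 -0.1  0.5]
```

```bash
python3 -m creep '[[[0,0,2],[0,0,0]],[[0,0,1.5],[0,0,0]],[[0,0,1],[0,0,0]],[[0,0,1],[0,0,0]],[[0,0,0.7],[0,0,0]]]' 
python3 -m creep '[[[0,0,1],[0,0,0]],[[0,0,1],[0,0,0]],[[0,0,0.7],[0,0,0]],[[0,0,0.7],[0,0,0]],[[0,0,0.7],[0,0,0]]]' 
python3 -c "
from h import *
go(.4316,.3848,.0804,-1.4)"
```

```text
clock: 30.23
tcp_pos: [0.4319, 0.3857, 0.0804]
tcp_rot: [0.717, 0.697, 0.001, -0.0]
wrist_force: [-2.0, -0.5, 6.1]
opening: 0.0507
clock: 30.65
tcp_pos: [0.4321, 0.3855, 0.0805]
tcp_rot: [0.717, 0.697, 0.001, -0.002]
wrist_force: [-2.9, -1.1, 6.9]
opening: 0.0508
tcp [0.4321 0.3855 0.0805] jaw -1.57 shift [-0.7 -0.5  0.1] turn z -0.17 level [-0.04 -0.23 -0.  ] clk 30.65 j7 -0.43 open 50.8 F [-2.9 -1.1  6.9]
```

Seated at .0804 with contact force. Releasing, rising, then a final check of all four.

```bash
python3 -m creep '[[[0,0,0],[0,0,0]],[[0,0,0],[0,0,0]],[[0,0,-2],[0,0,0]],[[0,0,-10],[0,0,0]],[[0,0,-20],[0,0,0]]]' 68
python3 -m creep '[[[0,0,-25],[0,0,0]],[[0,0,-30],[0,0,0]],[[0,0,-35],[0,0,0]],[[0,0,-40],[0,0,0]],[[0,0,-40],[0,0,0]]]' 85
python3 -m creep '[[[-5,20,-15],[0,0,0]],[[-10,20,-10],[0,0,0]],[[-10,20,0],[0,0,0]],[[0,0,0],[0,0,0]],[[0,0,0],[0,0,0]]]'
python3 - <<'E'
from seg import *
f=grab_frame("wrist"); W=cloud(f)
cv2.imwrite("pics/w11.png",f["pixels"][...,::-1])
def win(x0,x1,y0,y1):
    m=W.copy(); m[(W[...,0]<x0)|(W[...,0]>x1)|(W[...,1]<y0)|(W[...,1]>y1)]=np.nan; return m
A=(0,0,560,420)
print("block",rect(f,win(.35,.5,.12,.3),A,.033,.046,3))
print("small",rect(f,win(.52,.65,.29,.44),A,.0235,.033,5))
print("plate",rect(f,win(.37,.5,.29,.48),A,.0195,.028,5))
for n,(cx,cy,r) in dict(plate=(.4316,.3848,.02),block=(.4196,.22,.02),small=(.582,.358,.015)).items():
    P=W.reshape(-1,3); P=P[np.hypot(P[:,0]-cx,P[:,1]-cy)<r]; M=np.linalg.lstsq(np.c_[P[:,:2]-[cx,cy],np.ones(len(P))],P[:,2],rcond=None)[0]; print(n,"z",M[2].round(4),"slope",M[:2].round(3))
s=grab_frame("scene"); V=cloud(s).reshape(-1,3); P=V[(V[:,2]>.055)&(V[:,2]<.075)&(np.hypot(V[:,0]-.613,V[:,1]-.014)<.026)]
print("round",len(P),cv2.minEnclosingCircle((P[P[:,2]>.061][:,:2]*1000).astype(np.float32)),np.percentile(P[:,2],80))
go(.43,.38,.3)
E
```

```text
clock: 31.07
tcp_pos: [0.4308, 0.3841, 0.1112]
tcp_rot: [0.717, 0.697, -0.001, -0.002]
wrist_force: [0.0, -0.3, 0.4]
opening: 0.068
clock: 31.48
tcp_pos: [0.429, 0.3813, 0.2858]
tcp_rot: [0.717, 0.697, -0.007, -0.001]
wrist_force: [0.6, 0.9, 0.2]
opening: 0.0848
clock: 31.9
tcp_pos: [0.4933, 0.3561, 0.3275]
tcp_rot: [0.717, 0.697, 0.004, -0.002]
wrist_force: [-0.2, 0.5, 0.0]
opening: 0.0851
block (array([419.5, 219.6]), array([111.8,  50. ]), 79.89, np.float64(39.0), 4112)
small (array([581.7, 357.6]), array([75.3, 45.6]), -85.68, np.float64(27.0), 3270)
plate (array([430.9, 385.4]), array([137.1,  52.3]), 88.27, np.float64(22.1), 7177)
plate z 0.1117 slope [  0.127 -11.61 ]
block z 0.0391 slope [ 0.003 -0.002]
small z 0.027 slope [ 0.006 -0.003]
round 227 ((615.4841918945312, 13.22957992553711), 20.87639617919922) 0.06878119360991264
tcp [0.4927 0.3561 0.3268] jaw -1.54 shift [ 22.  -63.4  26.8] turn z None level [ 0.12 -0.4   0.  ] clk 32.0 j7 -0.48 open 85.3 F [-1.3 -0.3  0.6]
```

View pics/w11.png

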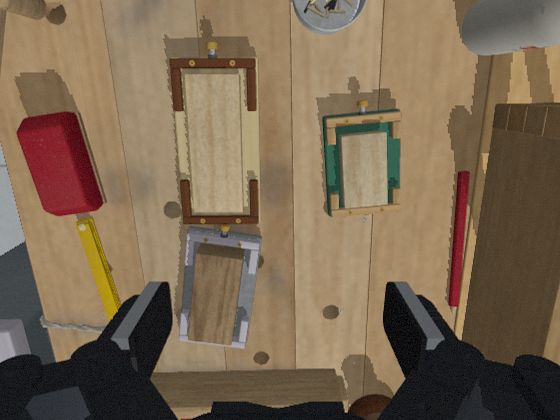

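All three long blanks lie inside their jigs: plate (215,140) px, block (215,293) px, small (364,168) px. The round one reads within 3 mm of the cup's centre. Handing in.

```bash
python3 -c "
from workcell import arm
print(arm.close_job())"
```

```text
the job is handed in; nothing more can be done
None
```

I took the pile apart in the order round, small, dark block, plate, and put each blank into its own jig by about 32 s on the clock. Nothing fell or tipped. The highest contact force I read was about 17 N, when the small block met its jig floor. I handed the job in with the gripper open and well clear of everything.

These are the last camera checks. The camera reads heights about 1 mm low.

| Blank | Offset from jig centre | Top height read | Nominal top height |
|---|---|---|---|
| Plate | about 1 mm | 22.1 mm | 23 mm |
| Dark block | about 0.5 mm | 39.0 mm | 40 mm |
| Small block | about 2 mm | 27.0 mm | 28 mm |
| Round blank | about 2.5 mm | 65.0 mm (close view just after placing) | 66 mm |

- **Angles:** the three long blanks are all within about 0.5° of their jigs' directions.
- **Checks that failed or disagreed:**
  - My slope fit for the plate gave nonsense, probably because points on the open gripper fell in the sampled area. The plate's level therefore rests on its median height and the picture.
  - The last, coarse scene-camera look at the round blank gave a top of about 69 mm (80th percentile of few points), against 65 mm in the close view. Both views agree on its position.

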